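Put the washed-down scent corner back in service

TASK

The scent corner of the barber's counter has just been washed: put it back in service. Set every round flacon from the drying mat gently into a dimple of the slate-grey dimpled tray, one to a dimple, cap up - set it down rather than dropping it, and do not press it in - and lift the glass cover up off its drying post and push it fully down over the diffuser's spigot. Once the cover is home, press the diffuser's switch all the way down; leave the cup and the tin where they stand.

Things in the scene. Friction and masses are not known exactly. Their poses are not given: they have to be found in the camera images.
- flacon1 (a point): Middle (half-way up) of a round scent flacon, 94 mm tall, z up: frosted pale glass globe 62 mm across, flat foot 28 mm across, dark steel cap (cylinder 26 mm across, 28 mm tall; grip here). Along z from this point: foot -47 mm, globe centre -19.5 mm, cap +19 to +47 mm. 120 to 210 g, weighted bottom: it rights itself when tipped. None if absent.
- flacon2 (a point): Like flacon1. Of the six flacons 4 to 6 are present; they stand on the drying mat at the start, centres about 70 to 85 mm apart.
- flacon3 (a point): Like flacon1; None if absent.
- flacon4 (a point): Like flacon1; None if absent.
- flacon5 (a point): Like flacon1; None if absent.
- flacon6 (a point): Like flacon1; None if absent.
- mat: Fixed thin flat drying mat, pale, 250 x 170 mm, under 1 mm thick, long along its x, on which the washed flacons stand. Origin: centre of its underside. It lies on one side of the robot (left or right), the diffuser on the other.
- tray: Fixed slate-grey ceramic tray, 250 x 164 mm, flat top at z = 24 mm, with six dimples centred at x -84, 0, +84 mm and y -42, +42 mm in its frame. Origin: centre of its underside. Each dimple is 52 mm across and 14 mm deep, shaped to the globe: a seated flacon's foot is 10.6 mm below the flat top, its middle 60.4 mm above the tray's underside.
- seat (a point): On the diffuser (fixed wooden base with pale top, 170 x 125 x 42 mm, long along this frame's x): centre of the spigot's foot on the flat top, where the cover's rim rests when home; z up. The aluminium spigot rises 24 mm from here, 49 mm in diameter, its last 6 mm tapered to 42 mm, with a 14 mm nozzle on top. The switch is 90 mm from here along -x.
- cover (a point): Middle (half-way up) of the diffuser's glass cover, z up: an opal tube 62 mm outside, 54 mm inside, 92 mm tall, top closed (5 mm thick), mouth down, 120 to 195 g. The rim is 46 mm below this point. At the start it hangs over the drying post, inside of its top on the post's head, rim 43 mm above the counter. Home on the spigot, this point is 46 mm above seat.
- post_tip (a point): Top of the fixed drying post: a steel disc foot 90 mm across and 12 mm high, a 12 mm rod and a flat-topped grey head 34 mm across, top 130 mm above the counter, on which the inside of the cover's top rests.
- switch_top (a point): Top face of the diffuser's round grey push switch, 28 mm across.
- switch (a joint): Travel of the switch: 0 released, 0.006 m fully pressed straight down (spring, about 5 N); it springs back.
- cup: Bystander: white plastic cup, 75 mm across, 90 mm tall, standing beyond a far corner of the dimpled tray. Origin: its underside.
- tin: Bystander: small round tin with a closed screw lid, 69 mm across, 46 mm tall, beyond the other far corner of the tray. Origin: its underside.

How it is judged (in metres and radians):
On the way, in this order (a step that is already met when the one before it is completed fails the run):
1. the glass cover is fully home on the diffuser's spigot (horizontal distance between cover and seat below 0.006 m and z of cover in the frame of seat below 0.049 m and angle between cover's own z axis and vertical below 0.06 rad), for 0.2 s.
2. with the cover home, the diffuser's switch is pressed all the way down (all of step 1 and value of joint switch above 0.0045 m), for 0.1 s.
At the end, for the whole second after the job is handed in: Every flacon present sits in a dimple (middle under 64.5 mm above the tray's underside), within 0.3 rad of upright, at rest, released; the cover is home on the spigot (within 6 mm sideways, rim at most 3 mm above the seat, within 0.06 rad of upright), at rest; the switch is up (all of step 1 and x of flacon1 in the frame of tray between -0.115 and 0.115 m and y of flacon1 in the frame of tray between -0.075 and 0.075 m and z of flacon1 in the frame of tray between 0.05 and 0.0645 m and angle between each of flacon1, flacon2, flacon3, flacon4, flacon5, flacon6's own z axis and vertical below 0.3 rad and linear speed of each of flacon1_b, flacon2_b, flacon3_b, flacon4_b, flacon5_b, flacon6_b, cover_b below 0.03 m/s and contact force between the fingers and flacon1_b below 0.1 N and x of flacon2 in the frame of tray between -0.115 and 0.115 m and y of flacon2 in the frame of tray between -0.075 and 0.075 m and z of flacon2 in the frame of tray between 0.05 and 0.0645 m and contact force between the fingers and flacon2_b below 0.1 N and x of flacon3 in the frame of tray between -0.115 and 0.115 m and y of flacon3 in the frame of tray between -0.075 and 0.075 m and z of flacon3 in the frame of tray between 0.05 and 0.0645 m and contact force between the fingers and flacon3_b below 0.1 N and x of flacon4 in the frame of tray between -0.115 and 0.115 m and y of flacon4 in the frame of tray between -0.075 and 0.075 m and z of flacon4 in the frame of tray between 0.05 and 0.0645 m and contact force between the fingers and flacon4_b below 0.1 N and x of flacon5 in the frame of tray between -0.115 and 0.115 m and y of flacon5 in the frame of tray between -0.075 and 0.075 m and z of flacon5 in the frame of tray between 0.05 and 0.0645 m and contact force between the fingers and flacon5_b below 0.1 N and x of flacon6 in the frame of tray between -0.115 and 0.115 m and y of flacon6 in the frame of tray between -0.075 and 0.075 m and z of flacon6 in the frame of tray between 0.05 and 0.0645 m and contact force between the fingers and flacon6_b below 0.1 N and value of joint switch below 0.002 m); the robot touches nothing.
It fails at once if a flacon held in the fingers is pressed onto the tray with more than 20 N ((contact force between flacon1_b and tray above 20 N and contact force between the fingers and flacon1_b above 0.5 N) or (contact force between flacon2_b and tray above 20 N and contact force between the fingers and flacon2_b above 0.5 N) or (contact force between flacon3_b and tray above 20 N and contact force between the fingers and flacon3_b above 0.5 N) or (contact force between flacon4_b and tray above 20 N and contact force between the fingers and flacon4_b above 0.5 N) or (contact force between flacon5_b and tray above 20 N and contact force between the fingers and flacon5_b above 0.5 N) or (contact force between flacon6_b and tray above 20 N and contact force between the fingers and flacon6_b above 0.5 N)).
It fails at once if a flacon is dropped onto the tray from more than about 35 mm above its place ((x of flacon1 in the frame of tray between -0.135 and 0.135 m and y of flacon1 in the frame of tray between -0.095 and 0.095 m and z of flacon1 in the frame of tray above 0.095 m and contact force between the fingers and flacon1_b below 0.02 N and linear speed of flacon1_b above 0.1 m/s) or (x of flacon2 in the frame of tray between -0.135 and 0.135 m and y of flacon2 in the frame of tray between -0.095 and 0.095 m and z of flacon2 in the frame of tray above 0.095 m and contact force between the fingers and flacon2_b below 0.02 N and linear speed of flacon2_b above 0.1 m/s) or (x of flacon3 in the frame of tray between -0.135 and 0.135 m and y of flacon3 in the frame of tray between -0.095 and 0.095 m and z of flacon3 in the frame of tray above 0.095 m and contact force between the fingers and flacon3_b below 0.02 N and linear speed of flacon3_b above 0.1 m/s) or (x of flacon4 in the frame of tray between -0.135 and 0.135 m and y of flacon4 in the frame of tray between -0.095 and 0.095 m and z of flacon4 in the frame of tray above 0.095 m and contact force between the fingers and flacon4_b below 0.02 N and linear speed of flacon4_b above 0.1 m/s) or (x of flacon5 in the frame of tray between -0.135 and 0.135 m and y of flacon5 in the frame of tray between -0.095 and 0.095 m and z of flacon5 in the frame of tray above 0.095 m and contact force between the fingers and flacon5_b below 0.02 N and linear speed of flacon5_b above 0.1 m/s) or (x of flacon6 in the frame of tray between -0.135 and 0.135 m and y of flacon6 in the frame of tray between -0.095 and 0.095 m and z of flacon6 in the frame of tray above 0.095 m and contact force between the fingers and flacon6_b below 0.02 N and linear speed of flacon6_b above 0.1 m/s)).
It fails at once if the cup or the tin is moved by more than 40 mm (distance of any of cup, tin from where it was at the start of the episode above 0.04 m).
Of flacon1_b, flacon2_b, flacon3_b, flacon4_b, flacon5_b, flacon6_b only 4 to 6 are there at a start; the rules pass over those that are not, and their reading is None.
At some moment in a run one of flacon1_b, flacon2_b, flacon3_b, flacon4_b, flacon5_b, flacon6_b may be knocked a few centimetres aside while the robot is not near it.
It also fails if it takes over 210 s, if anything falls off the work surface, if the arm or the gripper's body presses on something with over 40 N, if the wrist force passes 120 N, or if a joint passes its speed limit or range.

ROBOT

A 7-joint arm with a two-finger parallel gripper is mounted at the origin on the work surface. World frame = base frame: x ahead of the robot, y to its left, z up, the work surface at z = 0. Lengths are in mm, angles in rad, forces in N, time in s.
With the tool pointing down it reaches from about 425 to 950 mm from the base axis. Payload 4.7 kg.
Tool frame: the origin (TCP) lies at the very end of the fingers, on their centre line; the grasp point (between the pads) lies pinch_z behind it (pinch_z is the distance from the TCP to the grasp point, in mm); z points along the fingers, y is the direction in which the jaws open and shut (so a half turn about z gives the same grasp; the last joint's range is limited). The gripper opens to 85 mm and grips with 20 to 120 N. Pads are 22 mm wide; open, the fingers measure 114 mm over their backs; the gripper's body (76 mm by 85 mm) begins 54 mm behind the grasp point. The pads swing forward as they close: fully open they stand 13 mm farther back than shut.
Start: joints at [1.289, 0.469, -0.049, 1.532, 0.024, 1.141, -0.082], TCP at [168.875, -653.552, 231.335] pointing down, gripper open.
Joint ranges: [-2.59, 2.59], [-0.33, 1.99], [-1.39, 1.29], [0.1, 2.45], [-1.04, 4.18], [0.21, 1.99], [-2.66, 2.66]. Speed limits (rad/s): [2.57, 2.57, 3.14, 3.14, 3.14, 3.14, 3.14].

INTERFACE

Orientations are given as a 3x3 rotation matrix whose columns are the frame's x, y, z axes.
In Python, from cell import get_obs, camera, camera_model, close_job, outline_of, place_of, pinch_z gives the robot as it stands. The module is installed in compiled form; this text tells all that it offers.
- The arm moves only by the tool drive_tool, never from a script. Its argument "moves" is a list of rows, each a list of 5 numbers: the shift along the world's x, y, z in units of 25 mm (1.0 is 25 mm), then the turn about the world's z in units of 6 degrees (1.0 is 6 degrees), then the finger opening in mm, from 0 to 85.4. In form: [[x, y, z, spin, claw], ...]. A call has 1 to 8 rows; each row shifts and turns the pose as measured when the row begins; what a row does not reach is not made up. A row lasts 1/8 s, in which the tool goes at most 62.5 mm and 10.7 degrees, less where a joint would pass 70% of its speed; a pose out of reach is approached as far as the arm can. A call is refused whole if a number of a shift passes 1 or a number of a turn 1, either way. A call with a gripper value outside its range is refused whole. The fingers move at their own pace and stop on an object; "force" is the grip in N (left out, the last holds). Time passes only in rows, so rows that do not move let the fingers close. It gives the time, the measured TCP pose, the force and the opening at its end, in the units of the state.
- get_obs(): the state, without advancing time (a new reading comes with each control period).
- camera(name): name is "scene" or "top" or "wrist"; returns (picture, depth): 400x640x3 uint8, red, green, blue; 400x640 float32, mm along the optical axis (not along the pixel's ray), 0 where there is no reading.
- camera_model(name): a dict with "fx", "fy", "cx", "cy" (pixels), "distortion" ([k1, k2, p1, p2, k3] as OpenCV has them; the pictures are not rectified), "R" (3x3) and "t" (3): a world point X has camera coordinates R X + t; the wrist camera has in their place "T_tool_cam" (4x4, takes a point from camera to tool coordinates, whose origin is the TCP and whose axes are the flange's). Camera axes: x right, y down, z forward; pixel columns grow to the right and rows downward; lengths in mm; the calibration is good to about 2 mm. A picture is of the moment at which its call begins: read the wrist's pose just before it. camera_model takes no time and is no camera call.
- close_job(): hands the job in, once; it reports no verdict.
Trained networks look in the newest picture that a camera, given by its name, has taken for a name from the list of things; names that differ only in an ending like _2 or _b are one class to them, and where a whole thing is asked for, a point or a joint stands for the part that bears it (a point fixed in the world has none). Each returns a list of dicts, best first, with "score" (0 to 1); they miss things now and then, are a little off and sometimes report something else, mostly with a low value. They report only what shows in the picture. A call takes as long as a camera call.
- outline_of(label, camera): "pixels" (400x640 bool, what is visible of it) and "point" ([column, row] in pixels, amid what is visible of it).
- place_of(label, camera): "point" ([column, row] in pixels: a listed point, or the origin of a listed thing).
The state is a dict: "time": time; "joint_positions": joint angles; "joint_vel": joint speeds; "effort": joint torques, N m; "tcp_pos": TCP position; "orientation": TCP orientation; "ft_force": force on the tool from outside, world axes, zero at the start; "moment": the same for the moment, N m; "finger_gap": finger opening in mm.
Only numpy, scipy, OpenCV 4.12 (cv2) and the standard library are available. Lean on these libraries where they do the work, as an engineer would, in place of code of your own. Each camera call takes 0.05 s, during which the arm holds its last target.

## Working session

There is one attempt and no reset: what is moved stays moved. The work goes in short steps, Python scripts to look and compute and a tool call to move; the robot and the scene stay as the last step left them, time stands still between calls to the robot, and variables do not carry over. Pictures are saved under pics/ and viewed, and the job is handed in when it is done.

Besides the shell and the picture viewer there is one more tool, called after "Request:" as name(argument=value, ...) on one line, values as JSON. drive_tool: Moves the arm, as the interface text tells. Its arguments: {"type":"object","properties":{"moves":{"type":"array"},"force":{"type":"number"}},"required":["moves"]}

```bash
mkdir -p pics; cat > h.py <<'E'
import numpy as np, cv2, pickle
from cell import *
def K(m): return np.array([[m['fx'],0,m['cx']],[0,m['fy'],m['cy']],[0,0,1.]])
def RT(name,obs=None):
    m=camera_model(name)
    if 'R' in m: return np.array(m['R']),np.array(m['t']).ravel()
    T=np.array(m['T_tool_cam']); o=obs or get_obs()
    R0=np.array(o['orientation']); p=np.array(o['tcp_pos'])
    Rw=R0@T[:3,:3]; c=R0@T[:3,3]+p
    return Rw.T,-Rw.T@c
def ray(name,px,obs=None):
    m=camera_model(name)
    u=cv2.undistortPoints(np.array(px,float).reshape(-1,1,2),K(m),np.array(m['distortion'],float)).reshape(-1,2)
    R,t=RT(name,obs)
    d=np.c_[u,np.ones(len(u))]@R
    return -R.T@t,d
def at_z(name,px,z,obs=None):
    c,d=ray(name,px,obs); s=(z-c[2])/d[:,2]
    return c+d*s[:,None]
def deproj(name,px,dep,obs=None):
    c,d=ray(name,px,obs); return c+d*np.array(dep).reshape(-1,1)
def cloud(name,mask,depth,obs=None):
    r,c=np.nonzero(mask&(depth>0))
    return deproj(name,np.c_[c,r],depth[r,c],obs)
def save(name,img): cv2.imwrite('pics/'+name,cv2.cvtColor(img,cv2.COLOR_RGB2BGR))
E
python3 - <<'E'
from h import *
o=get_obs(); print({k:np.round(v,3).tolist() for k,v in o.items()}); print(pinch_z if not callable(pinch_z) else pinch_z())
for n in ['top','scene','wrist']:
    p,d=camera(n); save(n+'0.png',p); m=camera_model(n); print(n,{k:np.round(v,3).tolist() for k,v in m.items()})
    np.save(n+'0.npy',d)
E
```

```text
{'time': 0.0, 'joint_positions': [1.289, 0.469, -0.049, 1.534, 0.024, 1.141, -0.082], 'joint_vel': [-0.001, -0.0, -0.002, 0.001, -0.0, -0.001, -0.001], 'effort': [0.0, -51.032, -0.047, -23.772, 0.011, 0.007, 0.0], 'tcp_pos': [168.687, -652.964, 230.208], 'orientation': [[0.968, 0.25, -0.001], [0.25, -0.968, 0.002], [-0.0, -0.002, -1.0]], 'ft_force': [0.791, -0.554, 0.122], 'moment': [-0.017, -0.023, 0.028], 'finger_gap': 85.436}
18.700000000000003
top {'fx': 490.132, 'fy': 490.132, 'cx': 314.481, 'cy': 194.952, 'distortion': [-0.145, 0.0, 0.0, 0.0, 0.0], 'R': [[-0.018, -1.0, -0.007], [-0.976, 0.019, -0.218], [0.218, 0.003, -0.976]], 't': [18.66, 551.296, 1055.335]}
scene {'fx': 383.142, 'fy': 383.142, 'cx': 321.578, 'cy': 207.672, 'distortion': [-0.057, 0.0, 0.0, 0.0, 0.0], 'R': [[-0.786, 0.618, -0.017], [0.469, 0.578, -0.668], [-0.403, -0.534, -0.744]], 't': [424.674, -189.059, 1375.034]}
wrist {'fx': 352.912, 'fy': 352.912, 'cx': 324.215, 'cy': 199.786, 'distortion': [0.024, 0.0, 0.0, 0.0, 0.0], 'T_tool_cam': [[0.0, -0.949, -0.314, 80.624], [1.0, 0.0, 0.0, 0.997], [-0.0, -0.314, 0.949, -143.046], [0.0, 0.0, 0.0, 1.0]]}
```

View pics/top0.png

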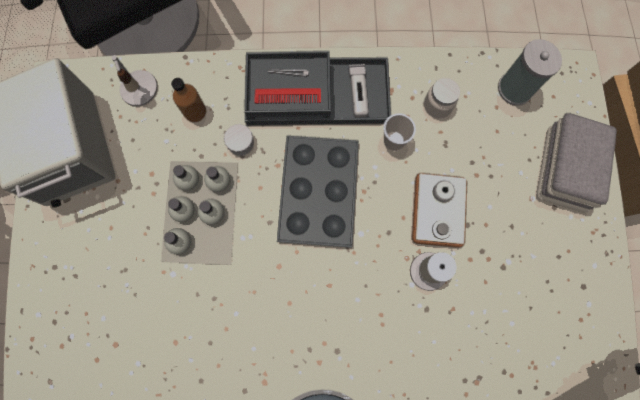

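View pics/scene0.png

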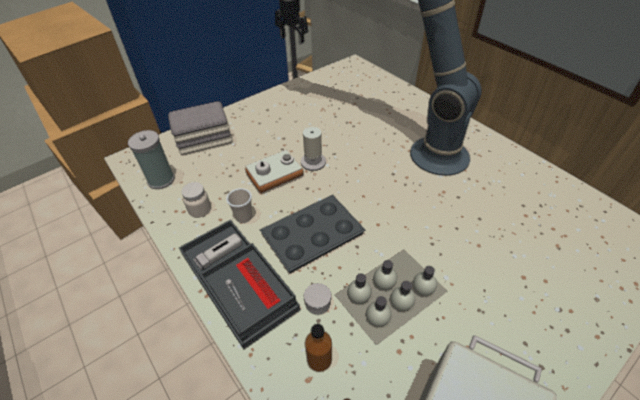

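View pics/wrist0.png

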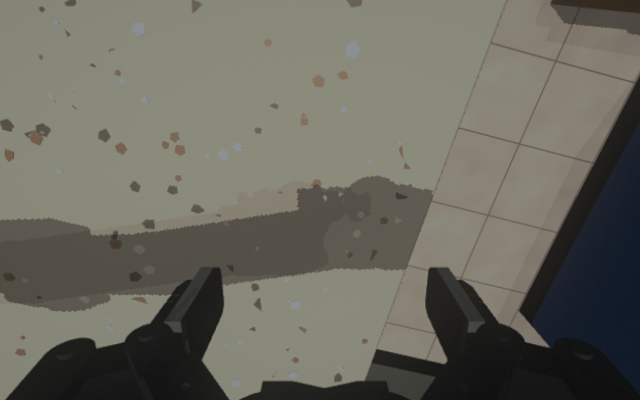

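Top view: five flacons on the mat (left: ~(186,178),(217,178),(180,208),(211,211),(177,240)), the tray at the centre, the diffuser at right (~440,210) and the cover on its post at (438,268). Next I locate everything.

```bash
cat > loc.py <<'E'
from h import *
import sys
def locate(cams=('top','scene')):
    R={}
    for n in cams:
        p,d=camera(n); np.save(n+'_d.npy',d)
        for l in ['flacon1','tray','seat','cover','post_tip','switch_top','mat','cup','tin']:
            for q in place_of(l,n):
                if q['score']>0.3:
                    R.setdefault((l,n),[]).append((q['score'],q['point']))
    return R
if __name__=='__main__':
    R=locate(); zs=dict(flacon1=47,tray=0,seat=42,cover=89,post_tip=130,switch_top=52,mat=0,cup=0,tin=0)
    for (l,n),v in R.items():
        for s,pt in v: print(l,n,round(s,2),np.round(pt,1),np.round(at_z(n,pt,zs[l])[0],1))
    print(get_obs()['time'])
E
python3 loc.py
```

```text
flacon1 top 0.89 [212.3 177.8] [600.6 246.8  47. ]
flacon1 top 0.85 [210.4 211.3] [520.7 249.1  47. ]
flacon1 top 0.68 [182.1 207.5] [530.9 316.1  47. ]
flacon1 top 0.65 [175.8 242.7] [448.9 327.9  47. ]
flacon1 top 0.59 [184.6 176.3] [605.7 313.2  47. ]
tray top 0.71 [319.4 187.3] [583.8  -3.9   0. ]
tray top 0.56 [435.9 265.8] [ 388.7 -274.2    0. ]
tray top 0.4 [199.2 215.2] [520.7 286.6   0. ]
tray top 0.35 [214.8 176.1] [617.2 251.    0. ]
seat top 0.59 [448.1 193.1] [ 554.  -304.5   42. ]
cover top 0.72 [438.2 268.2] [ 377.1 -257.4   89. ]
post_tip top 0.63 [439.2 264.1] [ 382.9 -249.9  130. ]
post_tip top 0.55 [181.1 209.8] [509.1 294.7 130. ]
switch_top top 0.6 [442.6 229.8] [ 466.3 -282.4   52. ]
mat top 0.65 [197.5 212. ] [528.6 291.    0. ]
cup top 0.93 [393.9 142.5] [ 694.2 -190.6    0. ]
cup top 0.65 [443.9 232. ] [ 468.4 -298.8    0. ]
tin top 0.88 [238.5 144.1] [697.9 194.1   0. ]
flacon1 scene 0.93 [426.  277.6] [452.9 326.8  47. ]
flacon1 scene 0.83 [359.  287.9] [607.5 240.5  47. ]
flacon1 scene 0.82 [404.1 292.3] [527.9 321.   47. ]
flacon1 scene 0.6 [378.7 309.8] [610.7 315.7  47. ]
flacon1 scene 0.58 [382.3 275.3] [535.7 250.7  47. ]
tray scene 0.69 [314.5 235.3] [571.7   6.1   0. ]
seat scene 0.7 [263.6 168.7] [ 552.1 -297.8   42. ]
cover scene 0.8 [313.7 141.5] [ 369.5 -258.    89. ]
switch_top scene 0.59 [288.2 159.9] [ 468.7 -272.    52. ]
switch_top scene 0.36 [387.2 273.7] [525.1 257.1  52. ]
mat scene 0.88 [391.1 294.6] [534.9 290.    0. ]
cup scene 0.79 [244.1 219.2] [ 703.9 -181.5    0. ]
tin scene 0.71 [311.7 302.3] [711.6 176.6   0. ]
tin scene 0.31 [243.3 218.7] [ 704.8 -184.9    0. ]
1.15
```

```bash
cat > ref.py <<'E'
from h import *
def full(n):
    d=np.load(n+'_d.npy'); return cloud(n,d>0,d)
if __name__=='__main__':
  for n in ['top','scene']:
    P=full(n)
    w=P[(abs(P[:,0]-530)<130)&(abs(P[:,1]-285)<100)]
    print(n,'mat z',np.median(w[w[:,2]<15][:,2]))
    c=w[(w[:,2]>86)&(w[:,2]<102)]
    if n=='top':
        pass
    C0=np.array([[605,243],[525,250],[529,319],[451,328],[608,315]])
    for q in C0:
        s=c[np.linalg.norm(c[:,:2]-q,axis=1)<28]
        if len(s): print(q,len(s),np.round((s[:,:2].max(0)+s[:,:2].min(0))/2,1),np.round(s.mean(0),1),np.round(s[:,:2].max(0)-s[:,:2].min(0)))
    s=P[(np.linalg.norm(P[:,:2]-[374,-258],axis=1)<50)&(P[:,2]>128)&(P[:,2]<142)]
    if len(s): print('cover',len(s),np.round(np.c_[(s.max(0)+s.min(0))/2,np.median(s,0),s.max(0)-s.min(0)],1).tolist())
    s=P[(np.linalg.norm(P[:,:2]-[555,-302],axis=1)<40)&(P[:,2]>55)&(P[:,2]<100)]
    if len(s): print('spigot',len(s),np.round(np.c_[(s.max(0)+s.min(0))/2,np.median(s,0),s.max(0)-s.min(0)],1).tolist())
    s=P[(np.linalg.norm(P[:,:2]-[467,-280],axis=1)<30)&(P[:,2]>46)&(P[:,2]<100)]
    if len(s): print('switch',len(s),np.round(np.c_[(s.max(0)+s.min(0))/2,np.median(s,0),s.max(0)-s.min(0)],1).tolist())
    s=P[(abs(P[:,0]-580)<160)&(abs(P[:,1])<110)&(P[:,2]>18)&(P[:,2]<40)]
    r=cv2.minAreaRect(s[:,:2].astype(np.float32)); print('tray',np.median(s[:,2]),r)
    s=P[(abs(P[:,0]-520)<120)&(abs(P[:,1]+290)<90)&(P[:,2]>36)&(P[:,2]<48)]
    r=cv2.minAreaRect(s[:,:2].astype(np.float32)); print('diff',np.median(s[:,2]),r)
E
python3 ref.py
python3 - <<'E'
import cv2
a=cv2.imread('pics/top0.png'); b=cv2.resize(a[120:300,270:480],None,fx=3.8,fy=3.3,interpolation=cv2.INTER_CUBIC)[:594,:798]; cv2.imwrite('pics/top0z.png',b)
E
```

```text
top mat z -0.431131407684461
[605 243] 107 [601.8 239.2] [601.9 238.8  92.6] [25. 25.]
[525 250] 112 [525.4 252.5] [524.6 252.   92.6] [25. 25.]
[529 319] 110 [531.9 323.5] [532.1 323.   92.7] [25. 28.]
[451 328] 114 [455.  331.1] [455.2 329.9  92.4] [25. 28.]
[608 315] 101 [608.  316.4] [607.4 316.   92.1] [25. 23.]
cover 675 [[378.0, 377.4, 60.8], [-254.4, -253.4, 61.7], [134.5, 133.8, 12.1]]
spigot 309 [[556.6, 555.9, 44.5], [-290.1, -288.1, 46.8], [69.4, 64.2, 26.5]]
switch 278 [[468.2, 467.0, 42.1], [-279.3, -277.8, 41.7], [57.1, 54.4, 20.9]]
tray 22.677596122656837 ((573.5805053710938, -0.528961181640625), (176.40907287597656, 260.9001159667969), 84.58975219726562)
diff 40.73015116680608 ((518.0626831054688, -285.78607177734375), (118.0665512084961, 161.6688690185547), 82.572509765625)
scene mat z 0.5950374385221266
[605 243] 89 [604.3 239.5] [606.1 240.6  92.9] [26. 27.]
[525 250] 84 [526.  252.7] [526.8 253.6  93.2] [24. 25.]
[529 319] 93 [533.9 324.6] [534.7 325.1  93. ] [24. 26.]
[451 328] 82 [458.2 330.1] [460.  331.2  92.9] [26. 24.]
[608 315] 99 [610.  316.5] [610.8 317.1  93. ] [24. 27.]
cover 202 [[379.7, 381.8, 63.5], [-254.8, -251.1, 65.3], [134.3, 135.8, 12.0]]
spigot 138 [[558.8, 562.0, 47.5], [-289.7, -286.9, 45.9], [68.2, 66.1, 26.1]]
switch 106 [[472.6, 474.0, 46.7], [-279.2, -273.8, 38.4], [57.1, 56.6, 22.1]]
tray 24.063879597786013 ((574.471435546875, -1.951385498046875), (179.49642944335938, 262.80694580078125), 84.36295318603516)
diff 42.68473700488198 ((501.0865478515625, -284.7119445800781), (121.7155532836914, 205.4373016357422), 84.55882263183594)
```

View pics/top0z.png

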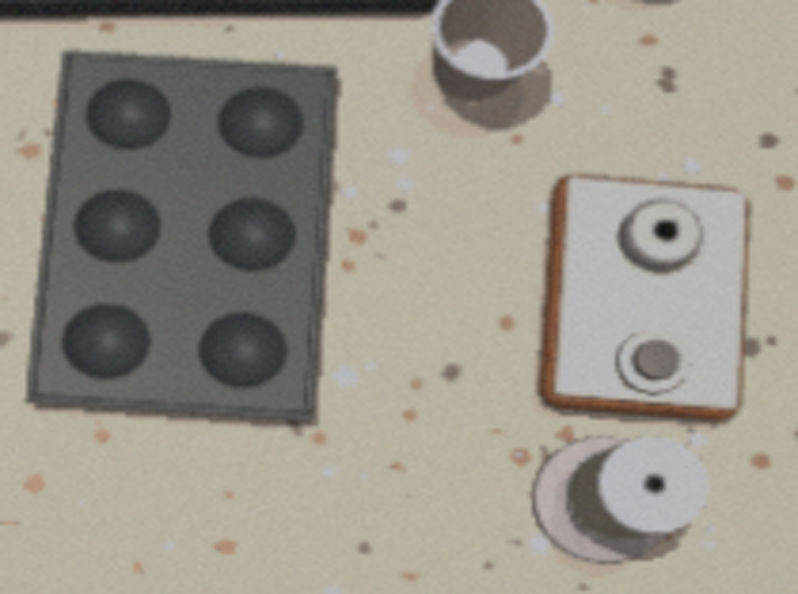

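```bash
python3 - <<'E'
from h import *
z=np.array([(128,114),(261,122),(117,226),(252,234),(106,341),(243,349)],float)
px=z/[3.8,3.3]+[270,120]
P=at_z('top',px,24)[:,:2]; print(np.round(P,1))
L=np.array([(84,42),(84,-42),(0,42),(0,-42),(-84,42),(-84,-42)],float)
c=P.mean(0); Q=P-c; th=np.arctan2((L[:,0]*Q[:,1]-L[:,1]*Q[:,0]).sum(),(L*Q).sum()); 
R=np.array([[np.cos(th),-np.sin(th)],[np.sin(th),np.cos(th)]])
print(c,np.degrees(th)); print(np.round(L@R.T+c,1)); print(np.round(np.linalg.norm(L@R.T+c-P,axis=1),1))
E
```

```text
[[659.7  32.3]
 [651.9 -51.5]
 [576.1  40.3]
 [568.5 -43.4]
 [492.9  48.1]
 [485.6 -35.6]]
[572.43783246  -1.64979194] -5.3438070262952175
[[660.   32.3]
 [652.2 -51.3]
 [576.3  40.2]
 [568.5 -43.5]
 [492.7  48. ]
 [484.9 -35.6]]
[0.3 0.3 0.3 0.  0.2 0.7]
```

Request:
drive_tool(moves=[[0.5,1,0,0,85],[0.5,1,0,0,85],[0.5,1,0,0,85],[0.5,1,0,0,85],[0.5,1,0,0,85],[0.5,1,0,0,85],[0.5,1,0,0,85],[0.5,1,0,0,85]])

```text
time: 2.15
tcp_pos: [269.7, -449.4, 231.6]
orientation: [[0.969, 0.246, 0.0], [0.246, -0.969, -0.003], [-0.0, 0.003, -1.0]]
ft_force: [-0.4, -0.3, 0.2]
finger_gap: 84.9
```

Request:
drive_tool(moves=[[0.5,1,0,0,85],[0.6,1,0,0,85],[0.6,1,0,0,85],[0.6,1,0,0,85],[0.5,1,0,0,85],[0.5,1,0,0,85],[0.5,1,0,0,85],[0.5,0.7,0,0,85]])

```text
time: 3.15
tcp_pos: [380.8, -250.0, 233.7]
orientation: [[0.969, 0.246, 0.003], [0.246, -0.969, -0.006], [0.002, 0.007, -1.0]]
ft_force: [0.9, 0.7, -0.4]
finger_gap: 85.2
```

```bash
cat > w.py <<'E'
from h import *
import sys
tag=sys.argv[1]; labs=sys.argv[2:]
o=get_obs(); p,d=camera('wrist'); save(tag+'.png',p); np.save('wrist_d.npy',d); pickle.dump(o,open('wrist_o.pkl','wb'))
zs=dict(flacon1=47,tray=0,seat=42,cover=89,post_tip=130,switch_top=54,mat=0,cup=0,tin=0)
print(o['time'],np.round(o['tcp_pos'],1),o['finger_gap'])
for l in labs:
    for q in place_of(l,'wrist'):
        if q['score']>0.3: print(l,round(q['score'],2),np.round(q['point'],1),np.round(at_z('wrist',q['point'],zs[l],o)[0],1))
P=cloud('wrist',d>0,d,o); np.save('wrist_P.npy',P)
E
python3 w.py w1 cover seat switch_top
```

```text
3.15 [ 380.8 -250.   233.7] 85.24677690042373
switch_top 0.84 [384.8  87.9] [ 468.6 -284.6   54. ]
```

View pics/w1.png

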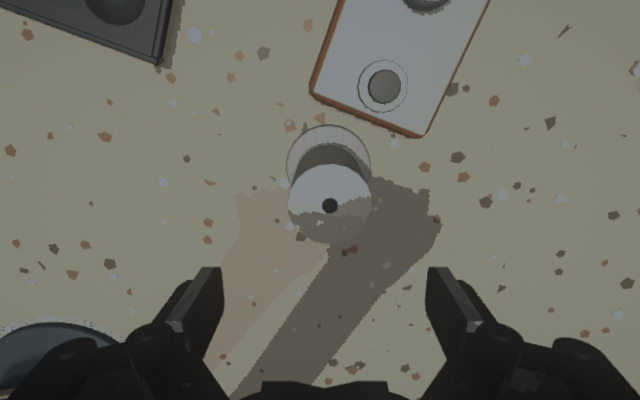

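The wrist picture shows the cover's top disc centred at ~(330,205) with its dark dot, and the switch at (385,87).

```bash
python3 - <<'E'
from h import *
o=pickle.load(open('wrist_o.pkl','rb')); P=np.load('wrist_P.npy')
print(at_z('wrist',[[329.5,204.5]],135,o))
s=P[(np.linalg.norm(P[:,:2]-[378,-254],axis=1)<45)&(P[:,2]>125)&(P[:,2]<145)]
print(len(s),np.median(s[:,2]),cv2.minEnclosingCircle(s[:,:2].astype(np.float32)),s.mean(0))
# circle from mask
d=np.load('wrist_d.npy'); 
E
```

```text
[[ 379.46098321 -256.14296555  135.        ]]
5486 135.38172170179155 ((379.3969421386719, -256.235595703125), 31.058183670043945) [ 381.30133668 -255.78472847  135.21374097]
```

Request:
drive_tool(moves=[[1,-0.4,0,0,85],[1,-0.4,0,0,85],[1,-0.4,0,0,85],[1,-0.4,0,0,85],[1,-0.4,0,0,85],[0.8,0,0,0,85],[0,0,0,0,85]])

```text
time: 4.22
tcp_pos: [522.1, -314.8, 232.1]
orientation: [[0.974, 0.228, -0.002], [0.228, -0.974, -0.011], [-0.005, 0.01, -1.0]]
ft_force: [0.3, 0.3, -0.4]
finger_gap: 85.0
```

```bash
python3 w.py w2 seat switch_top; python3 - <<'E'
from h import *
P=np.load('wrist_P.npy')
s=P[(np.linalg.norm(P[:,:2]-[557,-291],axis=1)<45)]
for a,b in [(60,70),(62,70),(72,90),(46,90)]:
    q=s[(s[:,2]>a)&(s[:,2]<b)]
    print(a,b,len(q),np.median(q[:,2]),cv2.minEnclosingCircle(q[:,:2].astype(np.float32)),q.mean(0))
s=P[(np.linalg.norm(P[:,:2]-[468,-283],axis=1)<25)&(P[:,2]>46)]
for b in (48,50,52,54):
  q=s[s[:,2]>b]
  print('sw',b,len(q),np.median(q[:,2]),cv2.minEnclosingCircle(q[:,:2].astype(np.float32)))
E
```

```text
4.225 [ 522.1 -314.8  232.1] 84.9691644834066
switch_top 0.71 [276.9 222.9] [ 463.2 -284.    54. ]
60 70 2176 66.18076759554572 ((559.0316162109375, -293.4404296875), 24.22307014465332) [ 560.33096622 -293.37773828   65.74861292]
62 70 2046 66.24317612820917 ((559.3014526367188, -293.47479248046875), 23.942415237426758) [ 560.07819225 -293.40582454   66.03710029]
72 90 168 78.96538532553188 ((559.4076538085938, -293.62347412109375), 6.226322174072266) [ 559.97109028 -293.50212433   77.91926273]
46 90 2427 66.25474779205331 ((559.1541748046875, -293.5646667480469), 24.32758903503418) [ 560.64413606 -293.41267451   66.4458462 ]
sw 48 1514 55.16136513163775 ((470.2630310058594, -282.8896179199219), 22.087099075317383)
sw 50 1485 55.201020356059246 ((470.0607604980469, -282.68634033203125), 22.019182205200195)
sw 52 1456 55.287926016848076 ((470.0207824707031, -282.49365234375), 21.936336517333984)
sw 54 1168 62.221387910623974 ((470.1267395019531, -283.003173828125), 21.350906372070312)
```

View pics/w2.png

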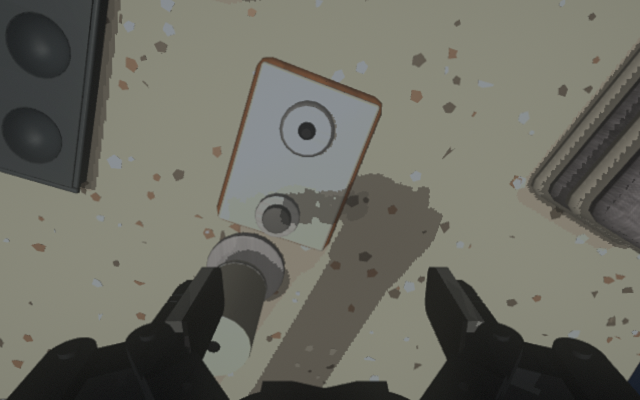

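The spigot is at (307,130), measured at (559.2,-293.5); the switch is at (276,215), measured at (470.1,-282.7). Going back to grip the cover.

Request:
drive_tool(moves=[[-1,0.4,0,0,85],[-1,0.4,0,0,85],[-1,0.4,0,0,85],[-1,0.4,0,0,85],[-1,0.4,0,0,85],[-0.5,0,0,0,85],[0,0,0,0,85]])

```text
time: 5.25
tcp_pos: [372.0, -265.2, 233.4]
orientation: [[0.975, 0.22, -0.005], [0.22, -0.975, -0.015], [-0.008, 0.014, -1.0]]
ft_force: [0.8, 0.3, -0.0]
finger_gap: 85.3
```

Request:
drive_tool(moves=[[0.3,0.36,0,0,85],[0,0,-0.8,0,85],[0,0,-0.8,0,85],[0,0,0,0,85]])

```text
time: 5.75
tcp_pos: [385.3, -255.0, 193.3]
orientation: [[0.975, 0.223, 0.001], [0.223, -0.975, -0.015], [-0.003, 0.015, -1.0]]
ft_force: [0.1, 0.1, 0.8]
finger_gap: 84.6
```

Request:
drive_tool(moves=[[-0.2,-0.06,0,0,85],[0,0,0,0,85]])

```text
time: 6.0
tcp_pos: [381.8, -256.6, 194.3]
orientation: [[0.974, 0.224, 0.002], [0.224, -0.974, -0.015], [-0.001, 0.016, -1.0]]
ft_force: [-0.9, -0.3, 0.2]
finger_gap: 85.0
```

```bash
python3 w.py w3; python3 - <<'E'
from h import *
P=np.load('wrist_P.npy')
s=P[(np.linalg.norm(P[:,:2]-[378,-254],axis=1)<45)&(P[:,2]>130)&(P[:,2]<142)]
print(len(s),np.median(s[:,2]),cv2.minEnclosingCircle(s[:,:2].astype(np.float32)),s.mean(0))
E
```

```text
6.0 [ 381.8 -256.6  194.3] 85.0301170169547
7312 135.3981641724429 ((379.5611572265625, -256.32342529296875), 31.104686737060547) [ 381.17885315 -255.88034973  135.35078481]
```

View pics/w3.png

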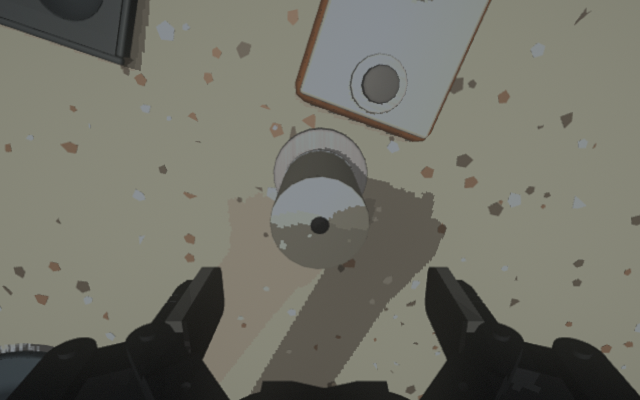

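The cover's top (centre (320,225)) lies centred between the fingers. I go down over it.

Request:
drive_tool(moves=[[-0.1,0,-0.7,0,85],[0,0,-0.7,0,85],[0,0,-0.7,0,85],[0,0,-0.7,0,85],[0,0,-0.7,0,85],[0,0,-0.5,0,85],[0,0,0,0,85]])

```text
time: 6.92
tcp_pos: [383.1, -258.9, 96.1]
orientation: [[0.975, 0.223, 0.012], [0.223, -0.975, -0.022], [0.007, 0.024, -1.0]]
ft_force: [0.1, 0.6, -0.0]
finger_gap: 84.8
```

Request:
drive_tool(moves=[[-0.12,0.1,-0.3,0,85],[0,0,0,0,85],[0,0,0,0,85]])

```text
time: 7.3
tcp_pos: [380.9, -256.8, 89.5]
orientation: [[0.975, 0.222, 0.015], [0.223, -0.975, -0.023], [0.009, 0.026, -1.0]]
ft_force: [1.1, -0.1, -0.1]
finger_gap: 85.0
```

Request:
drive_tool(moves=[[0,0,0,0,70],[0,0,0,0,50],[0,0,0,0,50],[0,0,0,0,50],[0,0,0,0,50]], force=40)

```text
time: 7.92
tcp_pos: [381.2, -257.0, 90.2]
orientation: [[0.975, 0.222, 0.016], [0.223, -0.975, -0.024], [0.01, 0.027, -1.0]]
ft_force: [0.5, 0.2, 0.7]
finger_gap: 60.2
```

Request:
drive_tool(moves=[[0,0,0.6,0,50],[0,0,0.6,0,50],[0,0,0.6,0,50],[0,0,0.6,0,50],[0,0,0.6,0,50],[0,0,0.6,0,50],[0,0,0.6,0,50],[0,0,0,0,50]])

```text
time: 8.93
tcp_pos: [380.6, -256.2, 203.5]
orientation: [[0.975, 0.223, 0.018], [0.223, -0.974, -0.025], [0.012, 0.029, -1.0]]
ft_force: [0.6, -1.0, -1.0]
finger_gap: 60.4
```

Request:
drive_tool(moves=[[0.9,-0.2,0,0,50],[0.9,-0.2,0,0,50],[0.9,-0.2,0,0,50],[0.9,-0.2,0,0,50],[0.9,-0.2,0,0,50],[0.9,-0.2,0,0,50],[0.9,-0.2,0,0,50],[0,0,0,0,50]])

```text
time: 9.93
tcp_pos: [538.3, -290.4, 199.0]
orientation: [[0.975, 0.223, 0.009], [0.223, -0.975, -0.021], [0.004, 0.022, -1.0]]
ft_force: [-0.9, -0.2, -2.5]
finger_gap: 60.3
```

```bash
python3 w.py w4; python3 - <<'E'
from h import *
P=np.load('wrist_P.npy'); o=get_obs(); print(o['ft_force'],np.round(o['orientation'],3).tolist()); t=np.array(o['tcp_pos'])
s=P[(np.linalg.norm(P[:,:2]-t[:2],axis=1)<45)&(P[:,2]>t[2]+38)&(P[:,2]<t[2]+58)]
print(len(s),np.median(s[:,2]),cv2.minEnclosingCircle(s[:,:2].astype(np.float32)),s.mean(0))
c=s.mean(0);print('normal',np.linalg.svd(s-c,full_matrices=False)[2][2])
E
```

```text
9.925 [ 538.3 -290.4  199. ] 60.317054904388705
[ 0.56580268 -0.427773   -2.02211819] [[0.975, 0.222, 0.007], [0.222, -0.975, -0.021], [0.002, 0.022, -1.0]]
24365 244.6499321515662 ((539.7904052734375, -289.4175720214844), 44.837860107421875) [ 544.45568663 -288.02136408  245.06475088]
normal [ 0.02631651 -0.00176383  0.9996521 ]
```

View pics/w4.png

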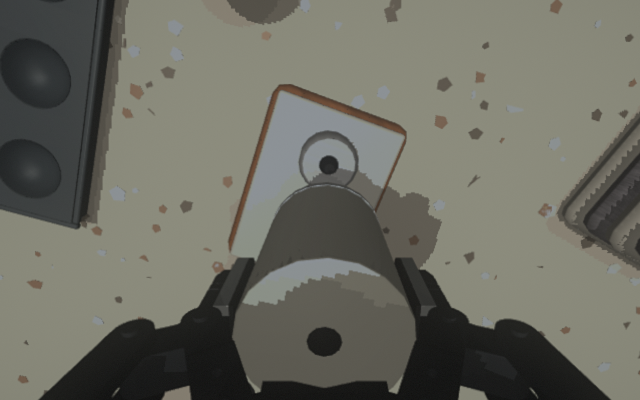

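The held cover's top dot is at (324,341) and the free spigot at (328,165). Both are in one picture, so I compute the relative offset.

```bash
python3 - <<'E'
from h import *
P=np.load('wrist_P.npy'); o=pickle.load(open('wrist_o.pkl','rb')); t=np.array(o['tcp_pos'])
img=cv2.cvtColor(cv2.imread('pics/w4.png'),cv2.COLOR_BGR2GRAY)
def blob(x0,x1,y0,y1,th=60):
    m=(img[y0:y1,x0:x1]<th).astype(np.uint8); n,l,s,c=cv2.connectedComponentsWithStats(m); i=1+np.argmax(s[1:,4]); print(s[i]); return c[i]+[x0,y0]
a=blob(295,355,320,365); b=blob(312,345,150,180)
print(a,b)
A=at_z('wrist',[a],245.0,o)[0]; print('cover top',A, A-t)
print('nozzle', at_z('wrist',[b],79,o)[0])
q=P[(np.linalg.norm(P[:,:2]-[559,-293],axis=1)<35)&(P[:,2]>60)&(P[:,2]<90)]
print(cv2.minEnclosingCircle(q[:,:2].astype(np.float32)),len(q))
# plane fit in top disc
s=P[(np.linalg.norm(P[:,:2]-A[:2],axis=1)<27)&(abs(P[:,2]-245)<8)]
c=s.mean(0);n=np.linalg.svd(s-c,full_matrices=False)[2][2];print('normal',n*np.sign(n[2]),np.median(s[:,2]))
E
```

```text
[ 12   7  35  30 800]
[  8   6  18  18 263]
[323.905   341.36875] [328.43346008 164.76806084]
cover top [ 537.14798241 -290.573259    245.        ] [-1.17738025 -0.21460672 46.04274551]
nozzle [ 561.3601358  -292.24168019   79.        ]
((559.0696411132812, -293.34423828125), 24.36329460144043) 2480
normal [-0.00141805  0.029854    0.99955326] 244.67985655506004
```

Request:
drive_tool(moves=[[0.4,0,0,0,50],[0.4,0,-0.3,0,50],[0,0,-0.6,0,50],[0,0,-0.6,0,50],[0,0,-0.4,0,50],[0,0,0,0,50]])

```text
time: 10.72
tcp_pos: [554.7, -289.8, 146.2]
orientation: [[0.975, 0.221, 0.002], [0.221, -0.975, -0.019], [-0.002, 0.019, -1.0]]
ft_force: [0.5, -0.4, -0.8]
finger_gap: 60.7
```

```bash
python3 w.py w5; cat > cov.py <<'E'
from h import *
P=np.load('wrist_P.npy'); o=pickle.load(open('wrist_o.pkl','rb')); t=np.array(o['tcp_pos'])
print(np.round(o['orientation'],4)[:,2],np.round(o['ft_force'],1))
z=t[2]+46
s=P[(np.linalg.norm(P[:,:2]-t[:2],axis=1)<27)&(abs(P[:,2]-z)<6)]
c=s.mean(0);n=np.linalg.svd(s-c,full_matrices=False)[2][2];n*=np.sign(n[2])
print('normal',n,'z',np.median(s[:,2]))
E
python3 cov.py
```

```text
10.725 [ 554.7 -289.8  146.2] 60.74111185934318
[ 0.002  -0.0192 -0.9998] [ 0.5 -0.4 -0.8]
normal [0.00458777 0.02762101 0.99960794] z 191.90831869185885
```

View pics/w5.png

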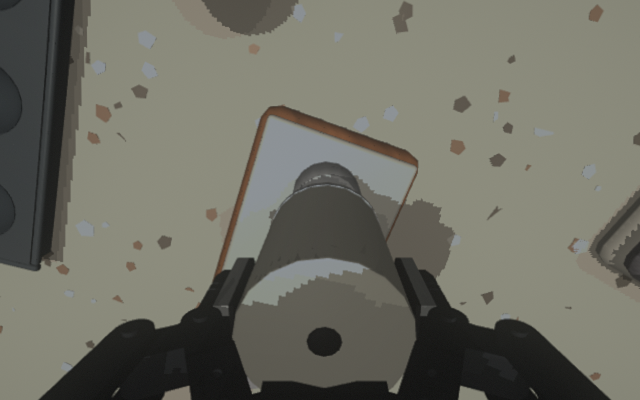

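Request:
drive_tool(moves=[[0.22,-0.05,0,0,50],[0,0,-0.2,0,50],[0,0,0,0,50]])

```text
time: 11.15
tcp_pos: [561.8, -291.7, 142.8]
orientation: [[0.975, 0.221, 0.005], [0.221, -0.975, -0.021], [0.001, 0.021, -1.0]]
ft_force: [-1.0, 1.1, -1.3]
finger_gap: 60.4
```

Request:
drive_tool(moves=[[-0.06,0.03,-0.4,0,50],[0,0,-0.4,0,50],[0,0,-0.2,0,50],[0,0,0,0,50]])

```text
time: 11.65
tcp_pos: [559.7, -290.8, 115.6]
orientation: [[0.975, 0.221, 0.005], [0.221, -0.975, -0.02], [-0.0, 0.021, -1.0]]
ft_force: [-0.7, 0.3, -0.6]
finger_gap: 60.7
```

Request:
drive_tool(moves=[[0,0,-0.2,0,50],[0,0,-0.2,0,50],[0,0,0,0,50]])

```text
time: 12.02
tcp_pos: [560.0, -290.9, 105.2]
orientation: [[0.975, 0.221, 0.005], [0.221, -0.975, -0.021], [0.0, 0.021, -1.0]]
ft_force: [0.2, 0.0, -1.0]
finger_gap: 60.5
```

Request:
drive_tool(moves=[[0,0,-0.2,0,50],[0,0,-0.2,0,50],[0,0,-0.2,0,50],[0,0,0,0,50]])

```text
time: 12.52
tcp_pos: [560.5, -291.1, 89.7]
orientation: [[0.975, 0.221, 0.006], [0.221, -0.975, -0.021], [0.001, 0.022, -1.0]]
ft_force: [-0.4, -0.8, -2.1]
finger_gap: 60.5
```

Request:
drive_tool(moves=[[0,0,-0.1,0,50],[0,0,-0.1,0,50],[0,0,0,0,50]])

```text
time: 12.9
tcp_pos: [561.1, -291.2, 90.1]
orientation: [[0.975, 0.221, 0.007], [0.221, -0.975, -0.023], [0.002, 0.024, -1.0]]
ft_force: [-0.2, 0.2, -2.2]
finger_gap: 59.9
```

Request:
drive_tool(moves=[[0,0,-0.2,0,50],[0,0,-0.2,0,50],[0,0,0,0,50]])

```text
time: 13.28
tcp_pos: [562.9, -292.3, 89.3]
orientation: [[0.976, 0.217, 0.01], [0.217, -0.976, -0.026], [0.004, 0.027, -1.0]]
ft_force: [0.1, 0.5, -2.9]
finger_gap: 60.6
```

```bash
python3 w.py w6; python3 cov.py
```

```text
13.275 [ 562.9 -292.3   89.3] 60.558802149611495
[ 0.01   -0.0257 -0.9996] [ 0.1  0.5 -2.9]
normal [0.01116152 0.02136592 0.99970942] z 135.59708996822764
```

View pics/w6.png

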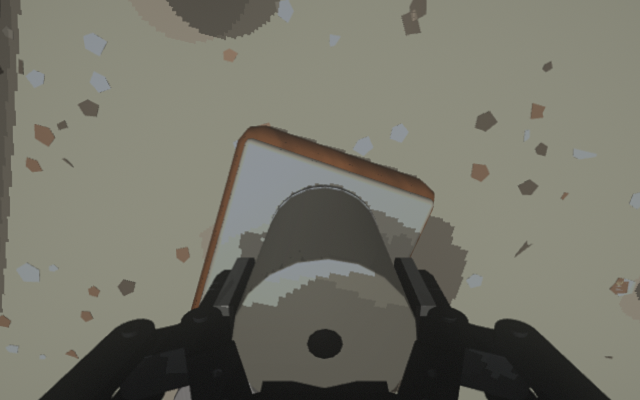

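Request:
drive_tool(moves=[[0,0,0,0,70],[0,0,0,0,85],[0,0,0,0,85],[0,0,0,0,85],[0,0,0,0,85]])

```text
time: 13.95
tcp_pos: [563.3, -292.5, 87.4]
orientation: [[0.976, 0.217, 0.01], [0.218, -0.976, -0.026], [0.004, 0.027, -1.0]]
ft_force: [-0.2, -0.8, -0.0]
finger_gap: 85.1
```

```bash
python3 w.py w7; python3 cov.py; python3 - <<'E'
from h import *
P=np.load('wrist_P.npy')
s=P[(np.linalg.norm(P[:,:2]-[559,-293],axis=1)<45)&(P[:,2]>130)&(P[:,2]<139)]
print(len(s),np.median(s[:,2]),cv2.minEnclosingCircle(s[:,:2].astype(np.float32)))
E
```

```text
13.95 [ 563.3 -292.5   87.4] 85.08851533028762
[ 0.0101 -0.0255 -0.9996] [-0.2 -0.8 -0. ]
normal [0.0097925  0.00474793 0.99994078] z 134.46391280573215
20236 134.42906567559584 ((563.2503051757812, -292.1166076660156), 44.436710357666016)
```

View pics/w7.png

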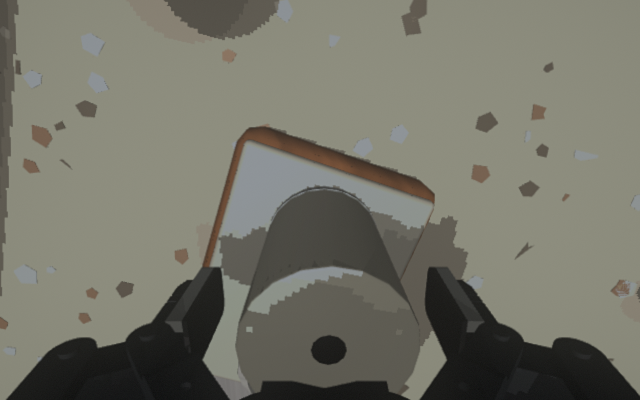

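The cover rests with its top at 134.4 mm (134.0 is home) and vertical. Lifting off now, then the switch.

Request:
drive_tool(moves=[[0,0,0.4,0,85],[0,0,0.8,0,85],[0,0,0.8,0,85],[0,0,0.8,0,85],[0,0,0.6,0,85],[-0.5,0,0.3,0,30],[-1,0.1,0,0,0],[-0.8,0.1,0,0,0]], force=30)

```text
time: 15.0
tcp_pos: [503.7, -287.0, 185.8]
orientation: [[0.976, 0.218, 0.011], [0.218, -0.975, -0.026], [0.005, 0.028, -1.0]]
ft_force: [0.8, 0.3, -0.5]
finger_gap: 32.0
```

Request:
drive_tool(moves=[[-0.8,0.1,0,0,0],[-0.4,0,0,0,0],[0,0,0,0,0]])

```text
time: 15.38
tcp_pos: [468.9, -284.7, 185.4]
orientation: [[0.976, 0.216, 0.008], [0.216, -0.976, -0.026], [0.002, 0.027, -1.0]]
ft_force: [0.1, 0.2, -0.1]
finger_gap: -0.0
```

```bash
python3 w.py w8 cover switch_top seat; python3 - <<'E'
from h import *
P=np.load('wrist_P.npy')
s=P[(np.linalg.norm(P[:,:2]-[559,-293],axis=1)<45)&(P[:,2]>130)&(P[:,2]<139)]
print(len(s),np.median(s[:,2]),cv2.minEnclosingCircle(s[:,:2].astype(np.float32)))
s=P[(np.linalg.norm(P[:,:2]-[470,-283],axis=1)<25)&(P[:,2]>58)&(P[:,2]<68)]
print(len(s),np.median(s[:,2]),cv2.minEnclosingCircle(s[:,:2].astype(np.float32)))
print(np.round(get_obs()['orientation'],3).tolist())
E
```

```text
15.375 [ 468.9 -284.7  185.4] -0.04058217603723899
switch_top 0.91 [316.8 192.9] [ 464.7 -284.2   54. ]
11632 134.49405732517485 ((559.9824829101562, -294.49432373046875), 30.969463348388672)
939 64.22889213379665 ((470.041015625, -282.65643310546875), 13.898832321166992)
[[0.976, 0.218, 0.009], [0.218, -0.976, -0.026], [0.003, 0.027, -1.0]]
```

View pics/w8.png

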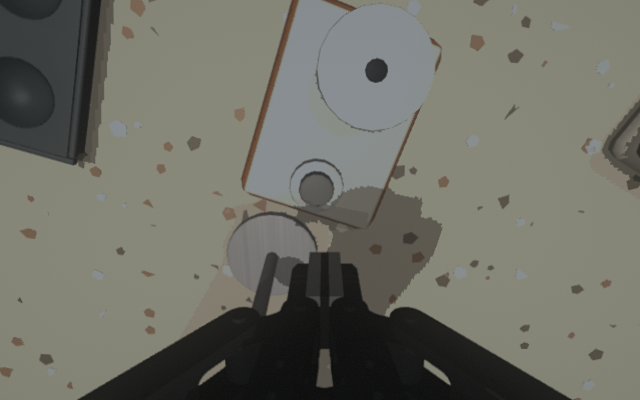

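The cover is home at (560.0,-294.5), top at 134.5; the switch cap is centred at (316,188), its top at z≈64. Now going down.

Request:
drive_tool(moves=[[0,0.05,-0.8,0,0],[0,0,-0.8,0,0],[0,0,-0.8,0,0],[0,0,-0.7,0,0],[0,0,-0.4,0,0],[0,0,0,0,0]])

```text
time: 16.32
tcp_pos: [475.3, -282.5, 95.4]
orientation: [[0.975, 0.221, 0.013], [0.221, -0.975, -0.025], [0.007, 0.028, -1.0]]
ft_force: [-0.6, 1.0, 0.3]
finger_gap: -0.1
```

Request:
drive_tool(moves=[[-0.2,0,-0.4,0,0],[0,0,-0.4,0,0],[0,0,-0.2,0,0],[0,0,0,0,0]])

```text
time: 16.82
tcp_pos: [470.9, -283.0, 69.9]
orientation: [[0.975, 0.221, 0.015], [0.221, -0.975, -0.027], [0.009, 0.029, -1.0]]
ft_force: [1.0, 0.3, -0.3]
finger_gap: -0.1
```

Request:
drive_tool(moves=[[0,0,-0.2,0,0],[0,0,-0.2,0,0],[0,0,-0.2,0,0],[0,0,0,0,0]])

```text
time: 17.32
tcp_pos: [471.3, -283.3, 58.4]
orientation: [[0.975, 0.22, 0.015], [0.221, -0.975, -0.029], [0.008, 0.031, -0.999]]
ft_force: [-2.6, 1.2, 4.3]
finger_gap: -0.4
```

Request:
drive_tool(moves=[[0,0,-0.2,0,0],[0,0,-0.2,0,0],[0,0,-0.2,0,0],[0,0,-0.1,0,0]])

```text
time: 17.82
tcp_pos: [471.5, -283.4, 58.0]
orientation: [[0.976, 0.219, 0.01], [0.219, -0.975, -0.036], [0.002, 0.037, -0.999]]
ft_force: [-4.9, 2.7, 12.5]
finger_gap: 0.2
```

Request:
drive_tool(moves=[[0,0,0.6,0,0],[0,0,1,0,0],[0,0,1,0,20],[0,0.5,1,0,45],[0,1,1,0,45],[0,1,0.3,0,45],[0,1,0,0,45],[0,1,0,0,45]])

```text
time: 18.82
tcp_pos: [472.4, -170.3, 186.2]
orientation: [[0.977, 0.214, 0.016], [0.215, -0.976, -0.038], [0.007, 0.04, -0.999]]
ft_force: [0.3, -0.7, 0.4]
finger_gap: 45.0
```

Request:
drive_tool(moves=[[0,1,0,0,45],[0,1,0,0,45],[0,1,0,0,45],[0,1,0,0,45],[0,1,0,0,45],[0,1,0,0,45],[0,1,0,0,45],[0,1,0,0,45]])

```text
time: 19.82
tcp_pos: [472.6, 36.4, 186.7]
orientation: [[0.977, 0.214, 0.019], [0.215, -0.976, -0.038], [0.01, 0.041, -0.999]]
ft_force: [-0.4, 0.2, -0.5]
finger_gap: 45.0
```

```bash
python3 loc.py; python3 ref.py | grep -v diff; python3 -c "
from h import *
p,d=camera('top'); save('top1.png',p)"
```

```text
flacon1 top 0.88 [215.2 176.4] [603.8 240.   47. ]
flacon1 top 0.85 [176.7 240. ] [455.1 326.   47. ]
flacon1 top 0.78 [179.4 206.8] [532.7 322.6  47. ]
flacon1 top 0.6 [209.2 210.4] [522.9 251.9  47. ]
flacon1 top 0.58 [182.8 174.5] [610.2 317.7  47. ]
tray top 0.73 [319.4 190.8] [575.1  -3.7   0. ]
seat top 0.73 [395.2 139.5] [ 687.6 -187.    42. ]
seat top 0.69 [443.3 194.8] [ 550.1 -292.7   42. ]
cover top 0.71 [448.5 188.1] [ 555.1 -293.2   89. ]
cover top 0.38 [206.3 210.3] [515.1 249.1  89. ]
post_tip top 0.65 [438.9 265.6] [ 379.8 -249.   130. ]
switch_top top 0.74 [390.6 141.3] [ 679.8 -174.1   52. ]
switch_top top 0.58 [444.7 231.4] [ 462.5 -287.    52. ]
mat top 0.8 [198.3 209.8] [534.  289.2   0. ]
mat top 0.67 [436.7 266.7] [ 386.5 -276.     0. ]
cup top 0.74 [395.3 140.4] [ 699.6 -194.4    0. ]
tin top 0.85 [240.7 143. ] [700.6 188.7   0. ]
tin top 0.52 [445.7 185.6] [ 582.1 -311.8    0. ]
flacon1 scene 0.92 [383.4 272.8] [528.2 247.   47. ]
flacon1 scene 0.89 [355.  283.9] [607.7 225.4  47. ]
flacon1 scene 0.79 [380.1 311.9] [611.9 321.9  47. ]
flacon1 scene 0.62 [424.
[... 1260 characters left out ...]
1240234375), 84.5321273803711)
scene mat z 0.5619712956175249
[605 243] 88 [604.7 239.9] [606.2 240.6  93.4] [26. 26.]
[525 250] 82 [525.7 252.4] [526.6 253.4  93.3] [26. 25.]
[529 319] 93 [533.3 324.8] [534.5 325.2  92.8] [25. 26.]
[451 328] 83 [458.9 330.5] [459.5 331.3  92.7] [26. 25.]
[608 315] 98 [610.2 316.5] [610.6 317.1  93. ] [26. 26.]
cover 54 [[377.6, 377.8, 32.3], [-256.8, -255.5, 36.8], [130.8, 130.8, 5.6]]
spigot 167 [[562.5, 571.4, 58.6], [-285.0, -270.2, 45.6], [77.5, 77.5, 44.9]]
switch 112 [[469.5, 474.1, 45.2], [-279.4, -274.0, 40.8], [57.0, 55.7, 21.3]]
tray 24.07476177171236 ((574.666015625, -2.1805572509765625), (180.861083984375, 263.03399658203125), 84.85911560058594)
```

View pics/top1.png

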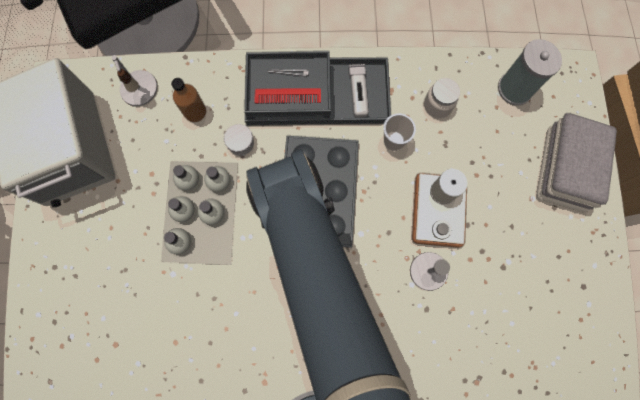

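Flacons are unmoved; the cover sits on the diffuser at (452,185), and the post at (431,268) is bare. Next, over the nearest flacon.

Request:
drive_tool(moves=[[0.2,1,0,0,45],[0.3,1,0,0,45],[0.3,1,0,0,45],[0.3,1,0,0,45],[0.3,1,0,0,45],[0.3,1,0,0,45],[0.3,1,0,0,45],[0.1,0.9,0,0,45]], force=30)

```text
time: 21.88
tcp_pos: [526.7, 236.4, 186.2]
orientation: [[0.978, 0.208, 0.018], [0.209, -0.977, -0.04], [0.009, 0.042, -0.999]]
ft_force: [0.3, -0.6, 0.0]
finger_gap: 44.9
```

```bash
cat > caps.py <<'E'
from h import *
# cluster caps in wrist cloud: top faces z 86..102
import sys
zl=float(sys.argv[1]) if len(sys.argv)>1 else 88; zh=float(sys.argv[2]) if len(sys.argv)>2 else 100
P=np.load('wrist_P.npy'); o=pickle.load(open('wrist_o.pkl','rb')); t=np.array(o['tcp_pos'])
print('tcp',np.round(t,1),'z',np.round(np.array(o['orientation'])[:,2],3))
s=P[(P[:,2]>zl)&(P[:,2]<zh)&(P[:,1]>-100)]
g=np.zeros((500,700),np.uint8); ij=np.round(s[:,:2]-[300,-150]).astype(int); ok=(ij>=0).all(1)&(ij[:,0]<500)&(ij[:,1]<700); s=s[ok]; ij=ij[ok]
g[ij[:,0],ij[:,1]]=1; g=cv2.dilate(g,np.ones((5,5)))
n,l,_,_=cv2.connectedComponentsWithStats(g); lab=l[ij[:,0],ij[:,1]]
for i in range(1,n):
    q=s[lab==i]
    if len(q)>80:
        c,r=cv2.minEnclosingCircle(q[:,:2].astype(np.float32)); print('cap',np.round(c,1),'r',round(r,1),'z',round(float(np.median(q[:,2])),1),'d',np.round(np.array(c)-t[:2],1),len(q))
E
python3 w.py w9 flacon1; python3 caps.py
```

```text
21.875 [526.7 236.4 186.2] 44.94190438000708
flacon1 0.94 [197.2 247.5] [453.2 325.7  47. ]
flacon1 0.89 [336.9  93. ] [603.  235.6  47. ]
flacon1 0.83 [297.7 184.7] [525.5 251.5  47. ]
flacon1 0.73 [233.5  58.4] [610.7 315.5  47. ]
flacon1 0.66 [213.8 159.8] [532.5 320.9  47. ]
tcp [526.7 236.4 186.2] z [ 0.018 -0.04  -0.999]
cap [457.3 328.1] r 13.1 z 94.4 d [-69.4  91.7] 995
cap [526.1 250.8] r 13.0 z 94.3 d [-0.5 14.3] 1040
cap [533.8 322.5] r 12.9 z 94.2 d [ 7.1 86. ] 1196
cap [605. 238.] r 12.8 z 94.4 d [78.3  1.6] 1288
cap [609.9 314.3] r 13.0 z 94.3 d [83.2 77.8] 1547
```

View pics/w9.png

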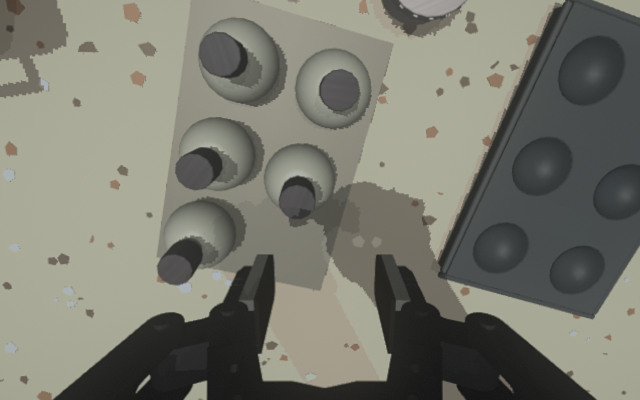

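All five caps are located; the nearest (297,200 px) is at (526.1,250.8). Descending in two parts.

Request:
drive_tool(moves=[[0,0.55,0,0,45],[0,0,-0.8,0,45],[0,0,-0.8,0,45],[0,0,-0.8,0,45],[0,0,0,0,45]])

```text
time: 22.6
tcp_pos: [524.7, 247.8, 120.5]
orientation: [[0.978, 0.209, 0.014], [0.209, -0.977, -0.043], [0.005, 0.045, -0.999]]
ft_force: [-0.5, 0.2, 0.6]
finger_gap: 45.2
```

Request:
drive_tool(moves=[[0.05,0.12,-0.7,0,45],[0,0,-0.7,0,45],[0,0,-0.5,0,45],[0,0,0,0,45]])

```text
time: 23.1
tcp_pos: [526.2, 250.1, 69.7]
orientation: [[0.978, 0.208, 0.014], [0.208, -0.977, -0.043], [0.005, 0.045, -0.999]]
ft_force: [0.2, 0.1, 0.1]
finger_gap: 44.9
```

Request:
drive_tool(moves=[[0,0,-0.2,0,45],[0,0,0,0,20],[0,0,0,0,20],[0,0,0,0,20],[0,0,0,0,20]], force=30)

```text
time: 23.72
tcp_pos: [526.6, 250.4, 65.2]
orientation: [[0.978, 0.208, 0.016], [0.208, -0.977, -0.042], [0.007, 0.045, -0.999]]
ft_force: [-0.0, -0.1, -2.2]
finger_gap: 25.0
```

```bash
python3 - <<'E'
from h import *
o=pickle.load(open('wrist_o.pkl','rb'))
print(np.round(at_z('wrist',[(591,70),(543,166),(501,247),(577,270)],24,o),1).tolist())
P=np.load('wrist_P.npy'); s=P[(P[:,2]>22)&(P[:,2]<27)&(P[:,1]<110)]
print(np.median(s[:,2]),len(s))
E
```

```text
[[663.5, 31.4, 24.0], [579.7, 38.0, 24.0], [496.5, 46.6, 24.0], [487.4, -37.2, 24.0]]
24.46895131087723 30859
```

Request:
drive_tool(moves=[[0,0,0.5,0,20],[0,0,0.8,0,20],[0,0,0.8,0,20],[0,-0.3,0.3,0,20],[0.1,-1,0,0,20],[0.2,-1,0,0,20],[0.2,-1,0,0,20],[0.2,-1,0,0,20]])

```text
time: 24.72
tcp_pos: [543.1, 139.9, 130.0]
orientation: [[0.977, 0.212, 0.017], [0.212, -0.976, -0.042], [0.007, 0.045, -0.999]]
ft_force: [0.4, -0.9, -1.5]
finger_gap: 25.5
```

Request:
drive_tool(moves=[[0.2,-1,0,0,20],[0.2,-1,0,0,20],[0.2,-1,0,0,20],[0.2,-1,0,0,20],[0.2,-0.7,0,0,20],[0.1,-0.5,0,0,20],[0,0,0,0,20]])

```text
time: 25.6
tcp_pos: [569.3, -1.1, 129.7]
orientation: [[0.979, 0.205, 0.013], [0.206, -0.978, -0.046], [0.004, 0.048, -0.999]]
ft_force: [0.1, 0.0, -1.8]
finger_gap: 25.2
```

```bash
python3 w.py w10
```

```text
25.6 [569.3  -1.1 129.7] 25.16243596372093
```

View pics/w10.png

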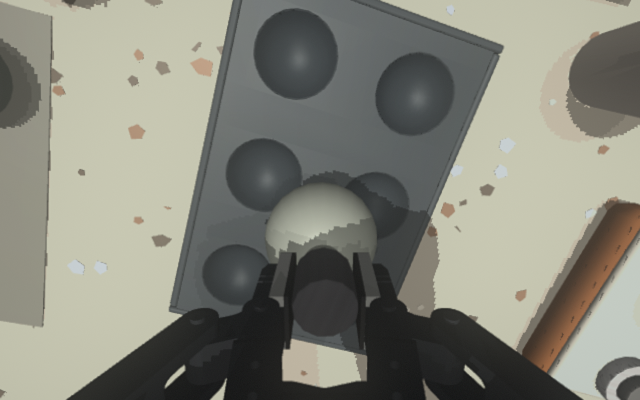

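The flacon is held upright over the tray. Dimples are visible at (296,54), (415,94) and (264,174) px.

```bash
python3 - <<'E'
from h import *
o=pickle.load(open('wrist_o.pkl','rb'))
A=at_z('wrist',[(296,54),(415,94),(264,174),(236,274)],24,o)[:,:2]
print(np.round(A,1).tolist())
Lab=np.array([(84,42),(84,-42),(0,42),(-84,42),(84,42),(0,42),(-84,42),(-84,-42)],float)
M=np.r_[A,[[663.5,31.4],[579.7,38.0],[496.5,46.6],[487.4,-37.2]]]
l=Lab-Lab.mean(0);q=M-M.mean(0); th=np.arctan2((l[:,0]*q[:,1]-l[:,1]*q[:,0]).sum(),(l*q).sum())
R=np.array([[np.cos(th),-np.sin(th)],[np.sin(th),np.cos(th)]]); c=M.mean(0)-R@Lab.mean(0)
print(np.degrees(th),c,np.round(M-(Lab@R.T+c),1).tolist())
L=np.array([(84,42),(84,-42),(0,42),(0,-42),(-84,42),(-84,-42)],float)
print(np.round(L@R.T+c,1).tolist())
E
```

```text
[[663.3, 31.2], [655.4, -52.6], [580.1, 39.2], [496.1, 48.1]]
-5.474705167545694 [575.75541497  -2.82923325] [[-0.1, 0.2], [0.1, 0.0], [0.4, 0.2], [-0.0, 1.1], [0.1, 0.4], [-0.1, -1.0], [0.4, -0.4], [-0.7, -0.6]]
[[663.4, 31.0], [655.4, -52.7], [579.8, 39.0], [571.7, -44.6], [496.1, 47.0], [488.1, -36.6]]
```

Request:
drive_tool(moves=[[0.05,-0.7,0,0,20],[0,-0.6,0,0,20],[0,-0.2,-0.4,0,20],[0,0,-0.5,0,20],[0,0,-0.4,0,20],[0,0,0,0,20]])

```text
time: 26.4
tcp_pos: [569.4, -37.6, 94.1]
orientation: [[0.978, 0.21, 0.011], [0.211, -0.977, -0.044], [0.002, 0.045, -0.999]]
ft_force: [-0.8, 0.6, -1.3]
finger_gap: 25.1
```

Request:
drive_tool(moves=[[0.08,-0.22,0,0,20],[0,0,-0.25,0,20],[0,0,0,0,20]])

```text
time: 26.78
tcp_pos: [572.1, -42.7, 87.8]
orientation: [[0.977, 0.212, 0.013], [0.212, -0.976, -0.043], [0.003, 0.045, -0.999]]
ft_force: [0.1, -1.0, -2.1]
finger_gap: 25.3
```

Request:
drive_tool(moves=[[0,0,-0.15,0,20],[0,0,-0.1,0,20],[0,0,0,0,20]])

```text
time: 27.15
tcp_pos: [572.3, -42.5, 81.4]
orientation: [[0.977, 0.212, 0.013], [0.212, -0.976, -0.043], [0.004, 0.045, -0.999]]
ft_force: [-0.8, 0.1, -2.5]
finger_gap: 25.2
```

Request:
drive_tool(moves=[[0,0,-0.06,0,20],[0,0,0,0,20],[0,0,0,0,35],[0,0,0,0,50],[0,0,0,0,50],[0,0,0,0,50]])

```text
time: 27.9
tcp_pos: [573.6, -42.3, 81.1]
orientation: [[0.977, 0.212, 0.016], [0.212, -0.976, -0.044], [0.007, 0.046, -0.999]]
ft_force: [1.0, -0.1, -1.0]
finger_gap: 50.2
```

Request:
drive_tool(moves=[[0,0,0.5,0,50],[0,0,0.8,0,50],[0,0,0.8,0,50],[0,0.5,0.7,0,45],[0.2,1,0.5,0,45],[0.1,1,0,0,45],[0.1,1,0,0,45],[0.1,1,0,0,45]])

```text
time: 28.9
tcp_pos: [587.1, 79.7, 171.6]
orientation: [[0.977, 0.213, 0.021], [0.213, -0.976, -0.041], [0.011, 0.044, -0.999]]
ft_force: [-0.3, 0.3, 0.0]
finger_gap: 45.1
```

```bash
python3 w.py w11; python3 caps.py 85 115
```

```text
28.9 [587.1  79.7 171.6] 45.10685827408379
tcp [587.1  79.7 171.6] z [ 0.021 -0.041 -0.999]
cap [567.9 -44.4] r 13.7 z 106.2 d [ -19.2 -124. ] 1661
cap [605.6 237.6] r 13.5 z 94.1 d [ 18.5 157.9] 1886
```

View pics/w11.png

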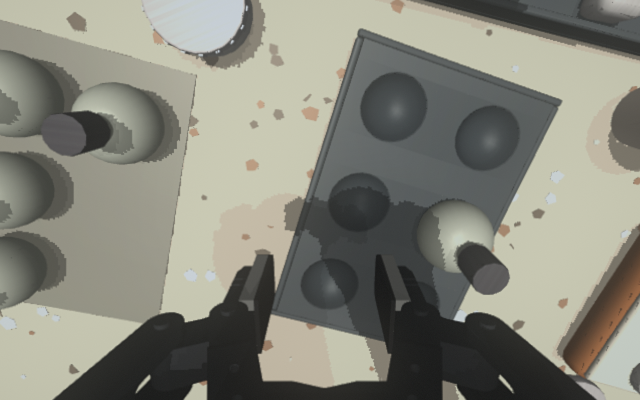

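First flacon is seated (cap top at z≈106, centre (490,278) px). Next: the one at (605.6,237.6).

Request:
drive_tool(moves=[[0.1,1,0,0,45],[0.1,1,0,0,45],[0.1,1,0,0,45],[0.1,1,0,0,45],[0.1,1,0,0,45],[0.1,0.8,-0.3,0,45],[0,0,-0.8,0,45],[0,0,0,0,45]])

```text
time: 29.95
tcp_pos: [597.8, 248.5, 143.5]
orientation: [[0.972, 0.233, 0.019], [0.233, -0.972, -0.033], [0.011, 0.036, -0.999]]
ft_force: [0.2, -0.6, 0.6]
finger_gap: 45.2
```

```bash
python3 w.py w12; python3 caps.py
```

```text
29.95 [597.8 248.5 143.5] 45.152359531483185
tcp [597.8 248.5 143.5] z [ 0.019 -0.033 -0.999]
cap [534.2 322.5] r 13.3 z 94.2 d [-63.6  74. ] 1339
cap [605.6 238.1] r 12.9 z 94.3 d [  7.8 -10.3] 1460
cap [610.3 314.2] r 13.1 z 94.3 d [12.5 65.7] 1725
```

Request:
drive_tool(moves=[[0.3,-0.4,0,0,45],[0,0,-0.5,0,45],[0,0,0,0,45]])

```text
time: 30.38
tcp_pos: [607.7, 235.1, 131.8]
orientation: [[0.973, 0.228, 0.022], [0.228, -0.973, -0.033], [0.014, 0.037, -0.999]]
ft_force: [0.2, -0.0, 0.9]
finger_gap: 45.3
```

Request:
drive_tool(moves=[[-0.08,0.1,-0.7,0,45],[0,0,-0.7,0,45],[0,0,-0.7,0,45],[0,0,-0.4,0,45],[0,0,0,0,45]])

```text
time: 31.0
tcp_pos: [604.4, 237.6, 63.6]
orientation: [[0.973, 0.228, 0.019], [0.229, -0.973, -0.033], [0.011, 0.037, -0.999]]
ft_force: [0.6, -0.2, 0.6]
finger_gap: 45.1
```

Request:
drive_tool(moves=[[0.03,0,0,0,20],[0,0,0,0,20],[0,0,0,0,20],[0,0,0,0,20],[0,0,0.4,0,20],[0,0,0.8,0,20],[0,0,0.8,0,20],[0,0,0.4,0,20]])

```text
time: 32.0
tcp_pos: [605.8, 237.8, 129.2]
orientation: [[0.973, 0.228, 0.022], [0.229, -0.973, -0.032], [0.014, 0.037, -0.999]]
ft_force: [0.4, -0.0, -2.1]
finger_gap: 25.4
```

Request:
drive_tool(moves=[[0.1,-0.8,0,0,20],[0.2,-1,0,0,20],[0.2,-1,0,0,20],[0.2,-1,0,0,20],[0.2,-1,0,0,20],[0.2,-1,0,0,20],[0.2,-1,0,0,20],[0.2,-1,0,0,20]])

```text
time: 33.0
tcp_pos: [641.3, 24.4, 127.1]
orientation: [[0.975, 0.224, 0.016], [0.224, -0.974, -0.04], [0.006, 0.043, -0.999]]
ft_force: [-0.7, 0.3, -1.9]
finger_gap: 25.2
```

Request:
drive_tool(moves=[[0.2,-1,0,0,20],[0.2,-0.9,0,0,20],[0.1,-0.7,0,0,20],[0,-0.4,0,0,20],[0,0,0,0,20]])

```text
time: 33.62
tcp_pos: [650.6, -64.2, 124.1]
orientation: [[0.977, 0.214, 0.008], [0.214, -0.976, -0.045], [-0.002, 0.046, -0.999]]
ft_force: [-0.4, 0.8, -1.9]
finger_gap: 25.6
```

Request:
drive_tool(moves=[[0.17,0.5,0,0,20],[0,0,-0.5,0,20],[0,0,-0.5,0,20],[0,0,0,0,20]])

```text
time: 34.12
tcp_pos: [654.4, -46.0, 96.9]
orientation: [[0.975, 0.22, 0.007], [0.22, -0.974, -0.043], [-0.002, 0.043, -0.999]]
ft_force: [0.1, -0.2, -1.4]
finger_gap: 25.6
```

Request:
drive_tool(moves=[[0,-0.2,-0.2,0,20],[0,0,-0.2,0,20],[0,0,0,0,20]])

```text
time: 34.5
tcp_pos: [654.5, -51.8, 86.1]
orientation: [[0.976, 0.22, 0.007], [0.22, -0.975, -0.043], [-0.002, 0.043, -0.999]]
ft_force: [0.3, -0.2, -2.3]
finger_gap: 25.4
```

Request:
drive_tool(moves=[[0,0.02,-0.15,0,20],[0,0,-0.06,0,20],[0,0,0,0,20]])

```text
time: 34.88
tcp_pos: [654.8, -51.3, 80.9]
orientation: [[0.976, 0.22, 0.008], [0.22, -0.975, -0.043], [-0.001, 0.044, -0.999]]
ft_force: [-0.6, -0.1, -2.0]
finger_gap: 25.0
```

Request:
drive_tool(moves=[[0,0,0,0,35],[0,0,0,0,50],[0,0,0,0,50],[0,0,0.5,0,50],[0,0,0.8,0,50],[0,0,0.8,0,50],[-0.2,0.4,0.6,0,45],[-0.5,1,0.4,0,45]])

```text
time: 35.88
tcp_pos: [638.8, -16.5, 166.5]
orientation: [[0.976, 0.215, 0.014], [0.216, -0.975, -0.043], [0.004, 0.045, -0.999]]
ft_force: [-1.0, 0.3, 0.6]
finger_gap: 44.8
```

Request:
drive_tool(moves=[[-0.55,1,0,0,45],[-0.55,1,0,0,45],[-0.55,1,0,0,45],[-0.55,1,0,0,45],[-0.55,1,0,0,45],[-0.55,1,0,0,45],[-0.55,1,0,0,45],[-0.55,1,0,0,45]])

```text
time: 36.88
tcp_pos: [512.4, 206.6, 171.1]
orientation: [[0.972, 0.234, 0.013], [0.234, -0.971, -0.04], [0.004, 0.042, -0.999]]
ft_force: [0.7, 0.6, -0.3]
finger_gap: 45.1
```

```bash
python3 -c "
from h import *
p,d=camera('top'); save('top2.png',p)"; python3 w.py w13; python3 caps.py 85 115
```

```text
36.925 [509.5 211.6 171.5] 45.09590572768869
tcp [509.5 211.6 171.5] z [ 0.012 -0.036 -0.999]
cap [457.7 328.6] r 13.6 z 94.2 d [-51.9 117. ] 1379
cap [533.7 322.2] r 13.1 z 94.3 d [ 24.2 110.6] 1630
cap [609.4 313.8] r 12.8 z 94.1 d [ 99.9 102.2] 1260
```

View pics/top2.png

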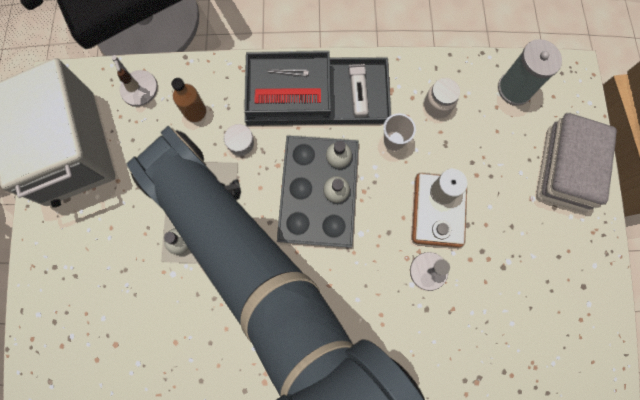

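Two flacons are seated at (339,150) and (337,188) in the top view. Next is (457.7,328.6).

Request:
drive_tool(moves=[[-0.4,1,0,0,45],[-0.4,1,0,0,45],[-0.4,1,0,0,45],[-0.4,0.9,0,0,45],[-0.3,0.5,-0.5,0,45],[0,0,-0.5,0,45],[0,0,0,0,45]])

```text
time: 37.85
tcp_pos: [454.8, 324.0, 147.0]
orientation: [[0.969, 0.246, 0.012], [0.247, -0.968, -0.041], [0.002, 0.043, -0.999]]
ft_force: [0.8, 0.2, 0.5]
finger_gap: 44.9
```

```bash
python3 w.py w14; python3 caps.py 85 115
```

```text
37.85 [454.8 324.  147. ] 44.94778727318934
tcp [454.8 324.  147. ] z [ 0.012 -0.041 -0.999]
cap [457.8 328.7] r 12.9 z 94.3 d [3.  4.7] 1488
cap [533.3 322.4] r 13.0 z 94.4 d [78.5 -1.6] 1862
```

Request:
drive_tool(moves=[[0.12,0.2,-0.7,0,45],[0,0,-0.8,0,45],[0,0,-0.7,0,45],[0,0,-0.5,0,45],[0,0,0,0,45]])

```text
time: 38.52
tcp_pos: [460.3, 327.8, 75.7]
orientation: [[0.97, 0.242, 0.014], [0.242, -0.969, -0.041], [0.003, 0.043, -0.999]]
ft_force: [-0.2, 0.4, -0.5]
finger_gap: 44.8
```

Request:
drive_tool(moves=[[-0.1,0.03,-0.45,0,45],[0,0,0,0,20],[0,0,0,0,20],[0,0,0,0,20],[0,0,0,0,20]])

```text
time: 39.15
tcp_pos: [458.2, 329.3, 64.8]
orientation: [[0.97, 0.242, 0.016], [0.242, -0.969, -0.039], [0.006, 0.042, -0.999]]
ft_force: [0.2, -0.5, -2.2]
finger_gap: 25.0
```

Request:
drive_tool(moves=[[0,0,0.4,0,20],[0,0,0.8,0,20],[0,0,0.8,0,20],[0,-0.4,0.4,0,20],[0.1,-1,0,0,20],[0.1,-1,0,0,20],[0.1,-1,0,0,20],[0.1,-1,0,0,20]])

```text
time: 40.15
tcp_pos: [467.2, 214.6, 129.2]
orientation: [[0.97, 0.244, 0.016], [0.244, -0.969, -0.04], [0.006, 0.043, -0.999]]
ft_force: [1.1, 0.5, -1.8]
finger_gap: 25.1
```

Request:
drive_tool(moves=[[0.1,-1,0,0,20],[0.1,-1,0,0,20],[0.1,-1,0,0,20],[0.1,-1,0,0,20],[0.1,-1,0,0,20],[0.1,-1,0,0,20],[0.1,-1,0,0,20],[0.1,-0.8,0,0,20]])

```text
time: 41.15
tcp_pos: [483.5, 5.1, 130.0]
orientation: [[0.971, 0.238, 0.013], [0.238, -0.97, -0.046], [0.001, 0.048, -0.999]]
ft_force: [0.9, -0.3, -2.3]
finger_gap: 25.2
```

Request:
drive_tool(moves=[[0.1,-0.7,0,0,20],[0,-0.5,0,0,20],[0,0,-0.4,0,20],[0,0,-0.4,0,20],[0,0,0,0,20]])

```text
time: 41.78
tcp_pos: [483.6, -28.2, 108.4]
orientation: [[0.972, 0.235, 0.01], [0.235, -0.971, -0.047], [-0.001, 0.048, -0.999]]
ft_force: [0.1, 0.2, -1.1]
finger_gap: 25.3
```

Request:
drive_tool(moves=[[0.15,-0.28,-0.4,0,20],[0,0,-0.4,0,20],[0,0,0,0,20]])

```text
time: 42.15
tcp_pos: [487.7, -34.4, 86.6]
orientation: [[0.971, 0.237, 0.01], [0.237, -0.97, -0.047], [-0.002, 0.048, -0.999]]
ft_force: [-0.4, -0.1, -1.7]
finger_gap: 25.5
```

Request:
drive_tool(moves=[[0,0,-0.15,0,20],[0,0,-0.06,0,20],[0,0,0,0,20]])

```text
time: 42.52
tcp_pos: [488.0, -34.1, 81.3]
orientation: [[0.971, 0.238, 0.011], [0.238, -0.97, -0.047], [-0.001, 0.048, -0.999]]
ft_force: [-0.5, -0.5, -1.9]
finger_gap: 25.1
```

Request:
drive_tool(moves=[[0,0,0,0,35],[0,0,0,0,50],[0,0,0,0,50],[0,0,0.5,0,50],[0,0,0.8,0,50],[0,0,0.8,0,50],[0,0.4,0.6,0,45],[0.1,1,0.4,0,45]])

```text
time: 43.52
tcp_pos: [491.6, 0.9, 164.8]
orientation: [[0.972, 0.234, 0.014], [0.234, -0.971, -0.047], [0.002, 0.049, -0.999]]
ft_force: [0.5, 0.1, 0.4]
finger_gap: 45.1
```

Request:
drive_tool(moves=[[0.15,1,0,0,45],[0.15,1,0,0,45],[0.15,1,0,0,45],[0.15,1,0,0,45],[0.15,1,0,0,45],[0.15,1,0,0,45],[0.15,1,0,0,45],[0.15,1,0,0,45]])

```text
time: 44.52
tcp_pos: [521.4, 213.9, 171.6]
orientation: [[0.971, 0.238, 0.021], [0.239, -0.97, -0.045], [0.009, 0.048, -0.999]]
ft_force: [-0.6, 0.3, 0.4]
finger_gap: 45.5
```

```bash
python3 w.py w15; python3 caps.py 85 115
```

```text
44.525 [521.4 213.9 171.6] 45.45020950298226
tcp [521.4 213.9 171.6] z [ 0.021 -0.045 -0.999]
cap [487.1 -34.8] r 14.1 z 99.3 d [ -34.2 -248.7] 1323
cap [533.9 322.6] r 13.4 z 94.2 d [ 12.5 108.7] 1567
cap [610.1 314.4] r 13.3 z 94.3 d [ 88.8 100.5] 2049
```

View pics/w15.png

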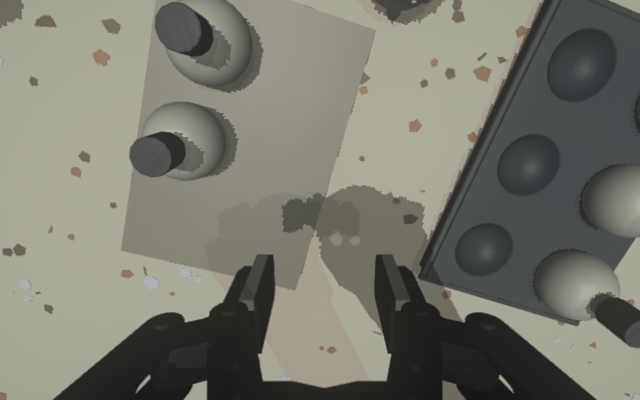

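Three are seated. Two remain on the mat, with caps at (157,155) and (184,27) px. Next is (533.9,322.6).

Request:
drive_tool(moves=[[0.1,1,0,0,45],[0.1,1,0,0,45],[0.1,1,0,0,45],[0.1,0.6,0,0,45],[0,0.2,-0.5,0,45],[0,0,-0.6,0,45],[0,0,0,0,45]])

```text
time: 45.45
tcp_pos: [529.2, 316.8, 144.1]
orientation: [[0.97, 0.244, 0.02], [0.245, -0.969, -0.042], [0.009, 0.046, -0.999]]
ft_force: [0.9, -0.4, -0.3]
finger_gap: 45.2
```

```bash
python3 w.py w16; python3 caps.py 85 115
```

```text
45.45 [529.2 316.8 144.1] 45.152614302975785
tcp [529.2 316.8 144.1] z [ 0.02  -0.042 -0.999]
cap [533.7 322.5] r 13.1 z 94.3 d [4.6 5.7] 1530
cap [609.9 314.5] r 12.9 z 94.4 d [80.8 -2.3] 1924
```

Request:
drive_tool(moves=[[0.15,0.22,-0.7,0,45],[0,0,-0.8,0,45],[0,0,-0.7,0,45],[0,0,-0.4,0,45],[0,0,0,0,45]])

```text
time: 46.12
tcp_pos: [533.5, 321.1, 74.2]
orientation: [[0.97, 0.242, 0.02], [0.243, -0.969, -0.043], [0.009, 0.046, -0.999]]
ft_force: [0.4, 0.2, 0.0]
finger_gap: 45.1
```

Request:
drive_tool(moves=[[0,0.04,-0.4,0,45],[0,0,0,0,20],[0,0,0,0,20],[0,0,0,0,20],[0,0,0,0,20]])

```text
time: 46.75
tcp_pos: [534.1, 322.8, 64.8]
orientation: [[0.97, 0.242, 0.022], [0.243, -0.969, -0.041], [0.011, 0.046, -0.999]]
ft_force: [0.7, -0.1, -1.8]
finger_gap: 24.9
```

Request:
drive_tool(moves=[[0,0,0.4,0,20],[0,0,0.8,0,20],[0,0,0.8,0,20],[0.1,-0.4,0.4,0,20],[0.2,-1,0,0,20],[0.2,-1,0,0,20],[0.2,-1,0,0,20],[0.2,-1,0,0,20]])

```text
time: 47.75
tcp_pos: [558.0, 209.5, 134.3]
orientation: [[0.969, 0.244, 0.028], [0.245, -0.969, -0.04], [0.018, 0.045, -0.999]]
ft_force: [-0.4, -0.5, -1.3]
finger_gap: 24.4
```

Request:
drive_tool(moves=[[0.2,-1,0,0,20],[0.2,-1,0,0,20],[0.2,-1,0,0,20],[0.2,-1,0,0,20],[0.2,-1,0,0,20],[0,-0.6,0,0,20],[0,-0.2,0,0,20],[0,0,0,0,20]])

```text
time: 48.75
tcp_pos: [584.0, 51.2, 138.7]
orientation: [[0.971, 0.235, 0.031], [0.237, -0.971, -0.044], [0.02, 0.05, -0.999]]
ft_force: [-0.1, 0.4, -0.3]
finger_gap: 24.6
```

```bash
python3 w.py w17; python3 - <<'E'
from h import *
for i in range(6):
    camera('wrist') if i%2 else None
    print(np.round(get_obs()['ft_force'],1),end=' ')
E
```

```text
48.75 [584.   51.2 138.7] 24.63987261424019
[-0.8  0.1 -1.5] [-0.9  0.3 -1. ] [-0.9  0.3 -1. ] [ 0.8 -0.4 -1.3] [ 0.8 -0.4 -1.3] [-0.7 -0.9 -1.1]
```

View pics/w17.png

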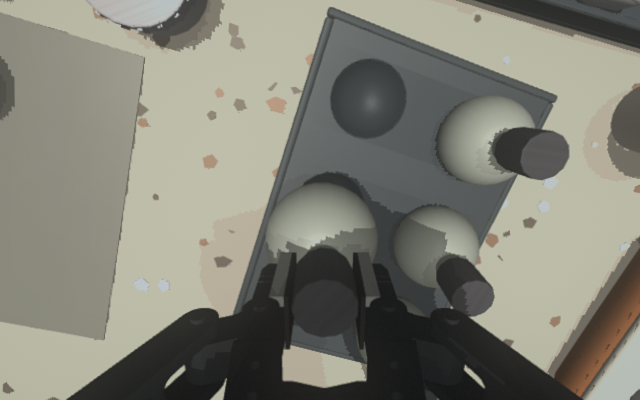

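The flacon is held as before. Lowering it into dimple (579.8,39).

Request:
drive_tool(moves=[[-0.2,-0.4,0,0,20],[0,0,-0.6,0,20],[0,0,-0.6,0,20],[0,0,-0.4,0,20],[0,0,0,0,20]])

```text
time: 49.58
tcp_pos: [577.5, 42.8, 94.5]
orientation: [[0.971, 0.239, 0.028], [0.24, -0.97, -0.043], [0.017, 0.049, -0.999]]
ft_force: [0.7, -0.4, -0.9]
finger_gap: 25.3
```

Request:
drive_tool(moves=[[0.04,-0.08,-0.3,0,20],[0,0,-0.1,0,20],[0,0,0,0,20]])

```text
time: 49.95
tcp_pos: [579.1, 40.9, 84.1]
orientation: [[0.97, 0.24, 0.029], [0.241, -0.97, -0.043], [0.018, 0.049, -0.999]]
ft_force: [-0.1, -0.1, -1.2]
finger_gap: 25.3
```

Request:
drive_tool(moves=[[0,0,-0.12,0,20],[0,0,0,0,20],[0,0,0,0,35],[0,0,0,0,50],[0,0,0,0,50],[0,0,0.5,0,50],[0,0,0.8,0,50],[0,0,0.8,0,50]])

```text
time: 50.95
tcp_pos: [579.7, 41.3, 136.7]
orientation: [[0.97, 0.24, 0.03], [0.241, -0.97, -0.043], [0.019, 0.049, -0.999]]
ft_force: [0.1, 0.5, 0.5]
finger_gap: 49.5
```

Request:
drive_tool(moves=[[0,0.5,0.6,0,45],[0.1,1,0.3,0,45],[0.1,1,0,0,45],[0.1,1,0,0,45],[0.1,1,0,0,45],[0.1,1,0,0,45],[0.1,1,0,0,45],[0.1,1,0,0,45]])

```text
time: 51.95
tcp_pos: [597.9, 240.6, 168.4]
orientation: [[0.97, 0.24, 0.039], [0.242, -0.97, -0.039], [0.029, 0.047, -0.998]]
ft_force: [0.5, -0.3, -1.1]
finger_gap: 45.0
```

```bash
python3 w.py w18; python3 caps.py 85 115
```

```text
51.95 [597.9 240.6 168.4] 44.992309176212714
tcp [597.9 240.6 168.4] z [ 0.039 -0.039 -0.998]
cap [495.  -32.9] r 9.9 z 87.6 d [-102.9 -273.4] 138
cap [577.6  38.3] r 14.2 z 105.3 d [ -20.2 -202.3] 1872
cap [610.4 314.3] r 13.1 z 94.2 d [12.6 73.8] 1456
```

Request:
drive_tool(moves=[[0.15,1,0,0,45],[0.15,1,0,0,45],[0.1,0.5,0,0,45],[0,0,-0.6,0,45],[0,0,-0.5,0,45],[0,0,0,0,45]])

```text
time: 52.75
tcp_pos: [605.4, 310.3, 140.1]
orientation: [[0.968, 0.247, 0.038], [0.248, -0.968, -0.035], [0.028, 0.044, -0.999]]
ft_force: [-0.7, 0.5, -0.3]
finger_gap: 45.2
```

```bash
python3 w.py w19; python3 caps.py 85 115
```

```text
52.75 [605.4 310.3 140.1] 45.16544196017595
tcp [605.4 310.3 140.1] z [ 0.038 -0.035 -0.999]
cap [610.3 314.4] r 13.1 z 94.3 d [4.9 4.2] 1579
```

Request:
drive_tool(moves=[[0.17,0.15,-0.7,0,45],[0,0,-0.8,0,45],[0,0,-0.7,0,45],[0,0,-0.4,0,45],[0,0,0,0,45]])

```text
time: 53.42
tcp_pos: [610.2, 312.5, 70.1]
orientation: [[0.969, 0.245, 0.038], [0.246, -0.969, -0.036], [0.028, 0.045, -0.999]]
ft_force: [-0.0, 0.1, -0.3]
finger_gap: 45.0
```

Request:
drive_tool(moves=[[0,0.06,-0.22,0,45],[0,0,0,0,20],[0,0,0,0,20],[0,0,0,0,20],[0,0,0,0,20]])

```text
time: 54.05
tcp_pos: [610.8, 314.8, 65.7]
orientation: [[0.969, 0.245, 0.04], [0.246, -0.969, -0.035], [0.03, 0.044, -0.999]]
ft_force: [-0.1, 0.3, -1.4]
finger_gap: 25.3
```

Request:
drive_tool(moves=[[0,0,0.4,0,20],[0,0,0.8,0,20],[0,0,0.8,0,20],[0,-0.4,0.4,0,20],[0,-1,0,0,20],[0,-1,0,0,20],[0.1,-1,0,0,20],[0.2,-1,0,0,20]])

```text
time: 55.05
tcp_pos: [618.6, 202.1, 135.6]
orientation: [[0.968, 0.247, 0.046], [0.249, -0.968, -0.033], [0.036, 0.043, -0.998]]
ft_force: [0.6, -0.8, -1.6]
finger_gap: 25.2
```

Request:
drive_tool(moves=[[0.3,-1,0,0,20],[0.3,-1,0,0,20],[0.3,-1,0,0,20],[0.4,-1,0,0,20],[0.3,-1,0,0,20],[0,-0.6,0,0,20],[0,-0.3,0,0,20],[0,0,0,0,20]])

```text
time: 56.05
tcp_pos: [658.8, 41.0, 140.3]
orientation: [[0.97, 0.24, 0.048], [0.241, -0.97, -0.038], [0.037, 0.048, -0.998]]
ft_force: [1.1, 0.5, -1.9]
finger_gap: 24.9
```

Request:
drive_tool(moves=[[0.1,-0.33,0,0,20],[0,0,-0.6,0,20],[0,0,-0.6,0,20],[0,0,-0.4,0,20],[0,0,0,0,20]])

```text
time: 56.68
tcp_pos: [659.8, 35.9, 96.3]
orientation: [[0.969, 0.245, 0.045], [0.246, -0.969, -0.036], [0.035, 0.046, -0.998]]
ft_force: [-0.2, -0.6, -0.4]
finger_gap: 25.1
```

Request:
drive_tool(moves=[[0.07,-0.14,-0.35,0,20],[0,0,-0.1,0,20],[0,0,0,0,20]])

```text
time: 57.05
tcp_pos: [662.2, 32.4, 84.5]
orientation: [[0.968, 0.245, 0.046], [0.247, -0.968, -0.036], [0.036, 0.046, -0.998]]
ft_force: [-1.0, 0.3, -1.3]
finger_gap: 24.9
```

Request:
drive_tool(moves=[[0,0,-0.1,0,20],[0,0,0,0,20],[0,0,0,0,35],[0,0,0,0,50],[0,0,0,0,50],[0,0,0.5,0,50],[0,0,0.8,0,50],[0,0,0.8,0,50]])

```text
time: 58.05
tcp_pos: [662.9, 32.7, 138.7]
orientation: [[0.968, 0.245, 0.048], [0.247, -0.968, -0.036], [0.038, 0.046, -0.998]]
ft_force: [0.3, 0.8, -0.3]
finger_gap: 50.1
```

Request:
drive_tool(moves=[[-0.2,0.5,0.6,0,45],[-0.5,1,0.3,0,45],[-0.5,1,0,0,45],[-0.5,1,0,0,45],[-0.5,1,0,0,45],[-0.5,1,0,0,45],[-0.5,1,0,0,45],[-0.5,1,0,0,45]])

```text
time: 59.05
tcp_pos: [566.8, 231.6, 174.1]
orientation: [[0.968, 0.245, 0.061], [0.247, -0.968, -0.032], [0.051, 0.046, -0.998]]
ft_force: [0.6, 0.3, 0.4]
finger_gap: 45.0
```

Request:
drive_tool(moves=[[-0.3,1,0,0,45],[-0.3,1,0,0,45],[0,0.5,0,0,45],[0,0,0,0,45]])

```text
time: 59.55
tcp_pos: [547.5, 302.0, 178.3]
orientation: [[0.965, 0.253, 0.063], [0.255, -0.966, -0.028], [0.054, 0.043, -0.998]]
ft_force: [0.7, -0.3, 0.7]
finger_gap: 45.2
```

```bash
python3 - <<'E'
from h import *
for n in ('top','scene'):
    p,d=camera(n); save(n+'3.png',p); np.save(n+'_d.npy',d)
    P=cloud(n,d>0,d)
    for l,z in [('flacon1',60),('cup',0),('tin',0)]:
        for q in place_of(l,n):
            if q['score']>.5: print(n,l,round(q['score'],2),np.round(at_z(n,q['point'],z)[0],1))
    for c in [[663.4, 31.0], [655.4, -52.7], [579.8, 39.0], [571.7, -44.6], [496.1, 47.0], [488.1, -36.6]]:
        s=P[(np.linalg.norm(P[:,:2]-c,axis=1)<30)&(P[:,2]>96)]
        if len(s): print(n,'cap',c,np.round((s.max(0)+s.min(0))[:2]/2,1),'top z',np.round(np.percentile(s[:,2],90),1),len(s))
    s=P[(np.linalg.norm(P[:,:2]-[559,-292],axis=1)<42)&(P[:,2]>128)]
    print(n,'cover',np.round((s.max(0)+s.min(0))/2,1),np.round(np.median(s[:,2]),1))
    s=P[(np.linalg.norm(P[:,:2]-[470,-282],axis=1)<10)&(P[:,2]>45)]
    print(n,'switch',np.median(s[:,2]))
print(get_obs()['time'])
E
```

```text
top flacon1 0.97 [572.2  42.1  60. ]
top flacon1 0.93 [479.5 -37.8  60. ]
top flacon1 0.92 [563.1 -40.3  60. ]
top flacon1 0.86 [653.7  31.1  60. ]
top flacon1 0.84 [650.7 -53.7  60. ]
top cup 0.86 [ 698.4 -184.1    0. ]
top tin 0.88 [706.9 190.5   0. ]
top cap [663.4, 31.0] [659.4  31.7] top z 107.6 107
top cap [655.4, -52.7] [652.3 -48.8] top z 107.8 106
top cap [579.8, 39.0] [576.   39.3] top z 107.6 109
top cap [571.7, -44.6] [567.1 -43.2] top z 108.1 112
top cap [488.1, -36.6] [486.5 -34.3] top z 108.8 114
top cover [ 558.2 -292.7  133.2] 132.6
top switch 62.7547023964421
scene flacon1 0.91 [650.3 -58.5  60. ]
scene flacon1 0.87 [477.8 -44.2  60. ]
scene flacon1 0.7 [655.7  48.1  60. ]
scene flacon1 0.67 [575.5  39.1  60. ]
scene cup 0.57 [ 706.1 -173.5    0. ]
scene tin 0.58 [707.4 179.2   0. ]
scene cap [663.4, 31.0] [662.4  32.2] top z 108.5 75
scene cap [655.4, -52.7] [655.1 -51.2] top z 108.2 72
scene cap [579.8, 39.0] [576.9  38.7] top z 108.6 75
scene cap [571.7, -44.6] [567.3 -42.5] top z 108.8 67
scene cap [488.1, -36.6] [487.2 -34.9] top z 108.5 61
scene cover [ 560.3 -294.   133.3] 134.9
scene switch 64.5772455993656
59.95
```

View pics/top3.png

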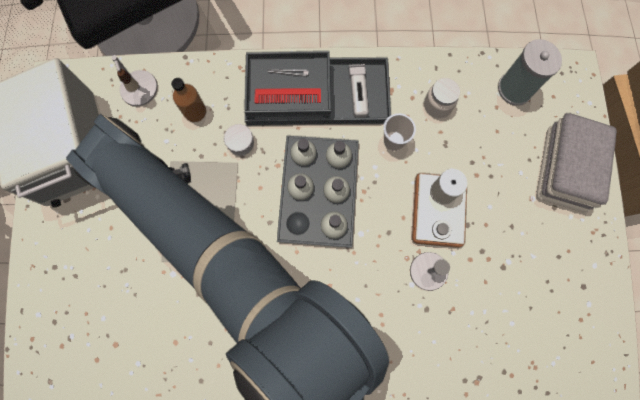

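View pics/scene3.png

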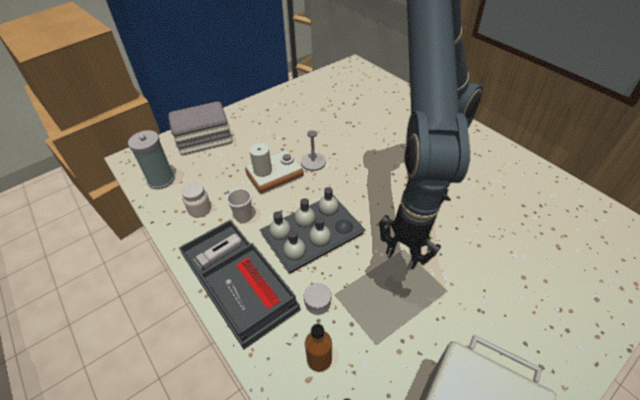

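```bash
python3 -c "
from cell import *
print(get_obs()['joint_vel']); print(close_job())"
```

```text
[-0.00315566  0.00056655 -0.00345623  0.0001355   0.00031483 -0.00204295
  0.00035735]
the job is handed in; nothing more can be done
None
```

I handed the job in at about 60 s with everything in place by my checks; `close_job` gives no verdict.

- **Cover:** I lifted it off the post and lowered it over the spigot. I released it about 1 mm above home, and it settled there. The wrist camera then read its top at 134.5 mm (134 is home) and its centre within about 1.5 mm of the spigot. I felt no clear reaction force while pushing it down, so the evidence that it is home is the camera readings.
- **Switch:** I pressed it until it bottomed. The force rose from 4.3 to 12.5 N with the fingertips about 6 mm below its starting height. It came back up to 63–65 mm.
- **Flacons:** All five that were present are in dimples, one to each, released about 2–3 mm above their places. In the last top and scene views the cap tops read 107.6–108.8 mm (107.4 when seated), and a cap sat at most about 5 mm from its dimple's centre. Nothing is left on the mat.
- **Cup and tin:** They stayed where they stood, within the networks' scatter of 1–2 cm.
- **Disagreements:**
  - The tool drifted to about 0.07 rad of tilt over the run. The held parts shared that tilt until they were released.
  - The top and wrist cameras differed by 2–4 mm, so I used the wrist readings.
  - In the last scene view the networks confidently reported only four of the five flacons, though the depth data and the picture show all five.

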